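# Put the jars and bottles back in their fitted wooden rests

## Task

Four things stand loose among four fixed pale wooden rests on the dark board that covers the burners of the range: a small white jar, a honey jar, a square green bottle and a tall oblong amber bottle. Set each one down, without dropping it, in the rest whose recess has the shape and size of its foot (small round, large round, square, oblong), so that it stands upright and fully inside the rim on the recess floor. Leave the kettle and the pepper mill where they stand.

Things in the scene. Friction and masses are not known exactly. Their poses are not given: they have to be found in the camera images.
- shaker: small round white jar with a white cap, 42 mm across, 98 mm tall (cap above 75 mm, 39 mm across), about 0.26 kg. It belongs in the small round rest. Its origin is the centre of its underside, z up.
- honey: squat round honey jar, clear with amber contents and a dark lid, 65 mm across, 86 mm tall (the lid is the top 11 mm), about 0.33 kg. It belongs in the large round rest. Its origin is the centre of its underside, z up.
- green_bottle: square glass bottle with green contents and a cork, 136 mm tall; the square body, about 64 x 64 mm with its sides along its own x and y, reaches up to about 85 mm, above it a shoulder and neck; round cork 25 mm across from 112 mm up; about 0.42 kg. It belongs in the square rest, any way round. Its origin is the centre of its underside, z up.
- amber_bottle: tall amber squeeze bottle with a pale nozzle, 199 mm tall, oblong in plan: 48 mm along its own x, 68 mm along its own y (solid to 160 mm, the nozzle above is about 25 mm wide); about 0.48 kg. It belongs in the oblong rest, either way round. Its origin is the centre of its underside, z up.
- rest_small_round: small round wooden rest, 76 mm across outside, with a round recess 60 mm across. Fixed, flat on the dark board (whose top is 38.5 mm above the range top, z = 0.0385). 14 mm high overall; rim 8 mm wide; the recess floor is 5 mm above the underside, so the rim stands 9 mm above the floor. Origin: centre of the underside, z up.
- rest_large_round: large round wooden rest, 98 mm across outside, with a round recess 82 mm across. Fixed, flat on the dark board (whose top is 38.5 mm above the range top, z = 0.0385). 14 mm high overall; rim 8 mm wide; the recess floor is 5 mm above the underside, so the rim stands 9 mm above the floor. Origin: centre of the underside, z up.
- rest_square: square wooden rest, 98 x 98 mm outside, with a square recess 82 x 82 mm. Fixed, flat on the dark board (whose top is 38.5 mm above the range top, z = 0.0385). 14 mm high overall; rim 8 mm wide; the recess floor is 5 mm above the underside, so the rim stands 9 mm above the floor. Origin: centre of the underside, z up; x and y along its sides.
- rest_oblong: oblong wooden rest, 80 mm along its x by 102 mm along its y outside, with a recess 64 mm (x) by 86 mm (y). Fixed, flat on the dark board (whose top is 38.5 mm above the range top, z = 0.0385). 14 mm high overall; rim 8 mm wide; the recess floor is 5 mm above the underside, so the rim stands 9 mm above the floor. Origin: centre of the underside, z up; x and y along its sides.
- kettle: white enamel kettle at the back of the board, about 182 x 219 mm and 211 mm tall with its bail handle; a bystander, to be left alone. Its origin is the centre of its underside, z up.
- mill: turned wooden pepper mill at the back of the board, 58 mm across, 170 mm tall; a bystander, to be left alone. Its origin is the centre of its underside, z up.
There are look-alikes about, which are no part of the job. Leave any turquoise look-alike of the honey alone.

How it is judged:
By the outcome, as a careful person would: the job done as asked, in the order asked, and still so for the second after the job is handed in, with the robot touching nothing.
It also fails if it takes over 131 s, if anything falls off the work surface, if the arm or the gripper's body presses on something with over 40 N, if the wrist force passes 120 N, or if a joint passes its speed limit or range.

## Robot

A 7-joint arm with a two-finger parallel gripper is mounted at the origin on a cart in front of the work surface, level with it; the furniture and walls round the work are solid. World frame = base frame: x ahead of the robot, y to its left, z up, the work surface at z = 0. Lengths are in m, angles in rad, forces in N, time in s.
With the tool pointing down it reaches from about 0.4 to 0.875 m from the base axis. Payload 4.4 kg.
Tool frame: the origin (TCP) lies between the finger pads; the fingertips stand 19 mm ahead of it and the grasp point (between the pads) is the TCP; z points along the fingers, y is the direction in which the jaws open and shut (so a half turn about z gives the same grasp; the last joint's range is limited). The gripper opens to 85 mm and grips with 20 to 120 N. Pads are 22 mm wide; open, the fingers measure 114 mm over their backs; the gripper's body (76 mm by 85 mm) begins 54 mm behind the grasp point. The pads swing forward as they close: fully open they stand 13 mm farther back than shut.
Start: joints at [-1.182, 0.628, 0.038, 1.517, -0.027, 0.996, -0.02], TCP at [0.286, 0.584, 0.25] pointing down, gripper open.
Joint ranges: [-3.06, 3.06], [-0.37, 2.12], [-1.25, 1.32], [0.18, 2.47], [-1.1, 4.24], [0.23, 1.98], [-2.94, 2.94]. Speed limits (rad/s): [2.57, 2.57, 3.14, 3.14, 3.14, 3.14, 3.14].

## Interface

Orientations are given as a unit quaternion [w, x, y, z].
In Python, from plant import manip gives the robot as it stands.
- The arm moves only by the tool carry_out, never from a script. Its argument "increments" is a list of rows, each a list of 3 entries, a list of its own where there are three numbers: the shift along the tool's x, y, z in cm, then the turn, a rotation vector about the tool's x, y, z in rad, then the gripper's target within -1 to 1 (fully open at 1, half-way at 0, shut at -1). In form: [[[x, y, z], [ax, ay, az], grip], ...]. A call has 1 to 20 rows; each row shifts and turns the commanded pose from where the row before left it, along the tool's axes as they then stand; what a row does not reach is not made up. A row lasts 1/12 s, in which the tool goes at most 41.7 mm and 7.16 degrees, less where a joint would pass 70% of its speed; a pose out of reach is approached as far as the arm can. A call is refused whole if a number of a shift passes 4.17 or a number of a turn 0.125, either way. A call with a gripper value outside its range is refused whole. The fingers move at their own pace and stop on an object; "force" is the grip in N (left out, the last holds). Time passes only in rows, so rows that do not move let the fingers close. It gives the time, the measured TCP pose, the force and the opening at its end, in the units of the state.
- manip.state(): the state, without advancing time (a new reading comes with each control period).
- manip.capture(name): name is "scene" or "top" or "wrist"; returns the picture (480x640x3 uint8, red, green, blue); there is no depth.
- manip.camera_model(name): a dict with "camera_matrix" (3x3 intrinsics, pixels), "R" (3x3) and "t" (3): a world point X has camera coordinates R X + t. Camera axes: x right, y down, z forward; pixel columns grow to the right and rows downward; lengths in m; the calibration is good to about 2 mm. The wrist camera is an equidistant fisheye: a pixel r from the principal point sees the ray r / f radians off the axis. A picture is of the moment at which its call begins: read the wrist's pose just before it. camera_model takes no time and is no camera call; for the wrist camera it gives the pose at the moment of the call.
- manip.finish_job(): hands the job in, once; it reports no verdict.
The state is a dict: "t": time; "q": joint angles; "qd": joint speeds; "effort": joint torques, N m; "tool_pos": TCP position; "eef_rot": TCP orientation; "force": force on the tool from outside, world axes, zero at the start; "ft_torque": the same for the moment, N m; "grip_width": finger opening in m.
Only numpy, scipy, OpenCV 4.12 (cv2) and the standard library are available. Lean on these libraries where they do the work, as an engineer would, in place of code of your own. Each camera call takes 0.05 s, during which the arm holds its last target.

## Working session

There is one attempt and no reset: what is moved stays moved. The work goes in short steps, Python scripts to look and compute and a tool call to move; the robot and the scene stay as the last step left them, time stands still between calls to the robot, and variables do not carry over. Pictures are saved under pics/ and viewed, and the job is handed in when it is done.

Besides the shell and the picture viewer there is one more tool, called after "Emit:" by a JSON object that holds its "name" and its "arguments". carry_out: Moves the arm, as the interface text tells. Its arguments: {"type":"object","properties":{"increments":{"type":"array","items":{"type":"array"}},"force":{"type":"number"}},"required":["increments"]}

```bash
mkdir -p pics; ls; python3 - <<'E'
from plant import manip
import cv2
print(manip.state())
for n in ["scene","top","wrist"]:
    im=manip.capture(n); cv2.imwrite(f"pics/{n}0.png",im[:,:,::-1])
    m=manip.camera_model(n); print(n,m)
E
```

```text
pics
{'t': 0.0, 'q': array([-1.18184142,  0.62938478,  0.03843189,  1.5183397 , -0.02698962,
        0.99626576, -0.02002086]), 'qd': array([ 0.00085936, -0.0005802 ,  0.00061992, -0.00102386, -0.00216718,
        0.00048244, -0.00072474]), 'effort': array([ 2.91952383e-04, -5.63404834e+01,  1.22696087e+00, -1.93439895e+01,
        1.11636805e-02,  1.07482253e-02,  1.70622496e-05]), 'tool_pos': array([0.28522882, 0.58344511, 0.24937285]), 'eef_rot': array([-1.97784020e-04,  2.25426290e-01,  9.74259773e-01, -9.18857898e-04]), 'force': array([-0.62599657, -0.36010615, -0.25738995]), 'ft_torque': array([-0.01016625,  0.02047928, -0.01056538]), 'grip_width': 0.08546495551904124}
scene {'camera_matrix': array([[591.02124139,   0.        , 324.73576922],
       [  0.        , 591.02124139, 241.96808174],
       [  0.        ,   0.        ,   1.        ]]), 'R': array([[ 0.71210436, -0.70206618, -0.00323442],
       [-0.45763454, -0.46067423, -0.76049318],
       [ 0.53242653,  0.54303069, -0.64933786]]), 't': array([-0.659525  ,  0.15799866,  1.46069554])}
top {'camera_matrix': array([[498.16022667,   0.        , 321.75972825],
       [  0.        , 498.16022667, 236.82972553],
       [  0.        ,   0.        ,   1.        ]]), 'R': array([[-0.00990088, -0.99959039, -0.026852  ],
       [-0.98316419,  0.01463094, -0.18213761],
       [ 0.18245588,  0.0245966 , -0.98290633]]), 't': array([-0.31405592,  0.59654986,  1.33223924])}
wrist {'camera_matrix': array([[371.64829954,   0.        , 317.32507724],
       [  0.        , 371.64829954, 236.73211458],
       [  0.        ,   0.        ,   1.        ]]), 'R': array([[ 0.44047549,  0.897764  , -0.00107011],
       [ 0.85714014, -0.42018885,  0.29791291],
       [ 0.26700584, -0.13214057, -0.95459245]]), 't': array([-0.6483456 , -0.0378061 ,  0.37929705])}
```

View pics/scene0.png

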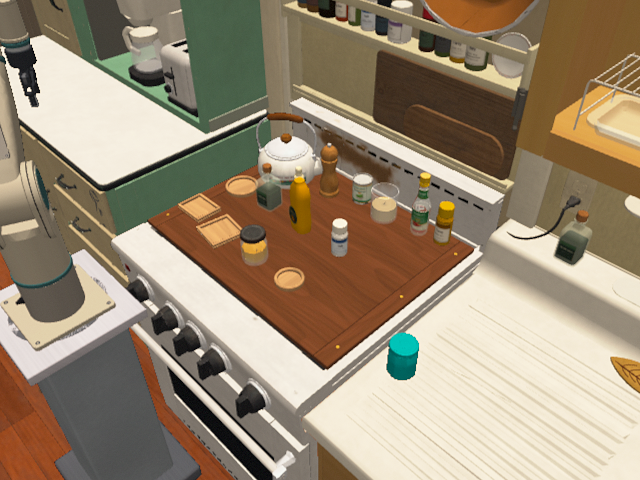

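View pics/top0.png

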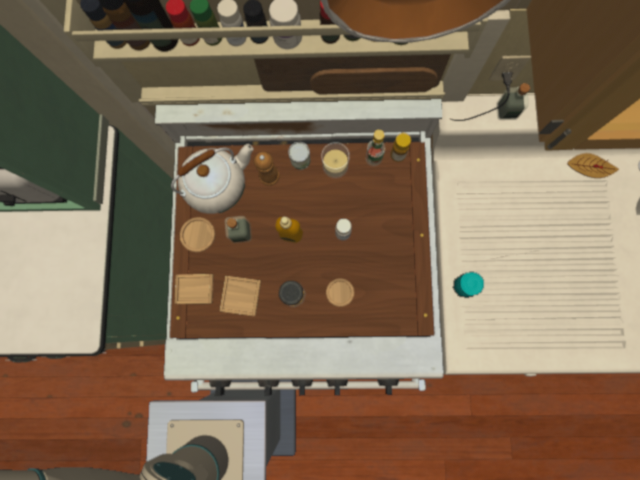

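View pics/wrist0.png

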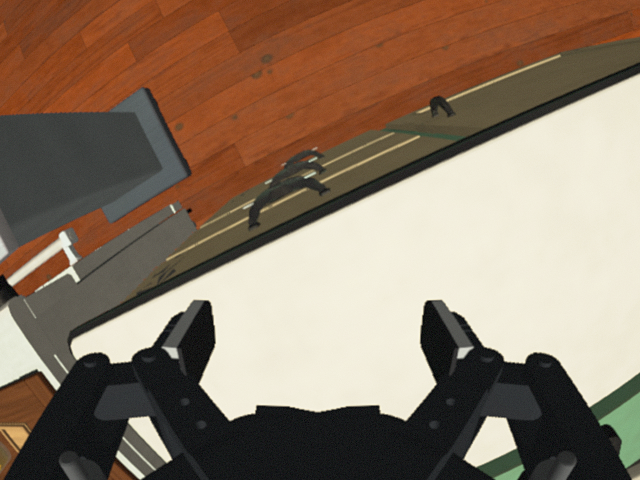

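```bash
cat > h.py <<'E'
from plant import manip
import numpy as np, cv2
def ray(m,u,v):
    K=np.array(m["camera_matrix"]);R=np.array(m["R"]);t=np.array(m["t"])
    d=R.T@np.linalg.inv(K)@np.array([u,v,1.]); return -R.T@t,d
def pix(m,u,v,z):
    c,d=ray(m,u,v); return c+d*(z-c[2])/d[2]
def proj(m,X):
    K=np.array(m["camera_matrix"]);x=np.array(m["R"])@X+m["t"]; x=K@x; return x[:2]/x[2]
E
python3 - <<'E'
from h import *
im=cv2.imread("pics/top0.png")
c=im[120:345,160:445]; cv2.imwrite("pics/top0z.png",cv2.resize(c[:,:],None,fx=2.8,fy=2.64,interpolation=cv2.INTER_CUBIC))
c=im[180:330,165:365]; cv2.imwrite("pics/top0zz.png",cv2.resize(c,None,fx=4,fy=4,interpolation=cv2.INTER_CUBIC))
im=cv2.imread("pics/scene0.png")
c=im[130:300,160:360]; cv2.imwrite("pics/scene0z.png",cv2.resize(c,None,fx=3.5,fy=3.5,interpolation=cv2.INTER_CUBIC))
E
```

```text
(no output)
```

View pics/top0zz.png

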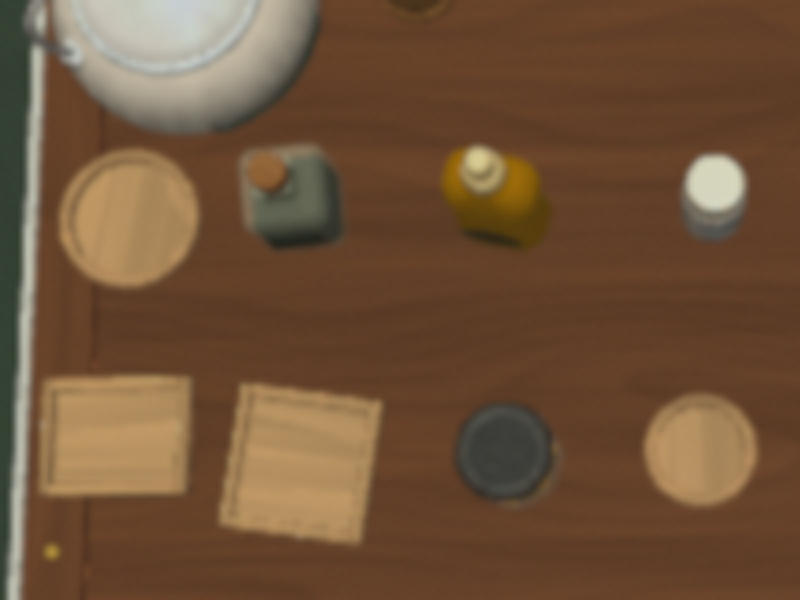

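View pics/scene0z.png

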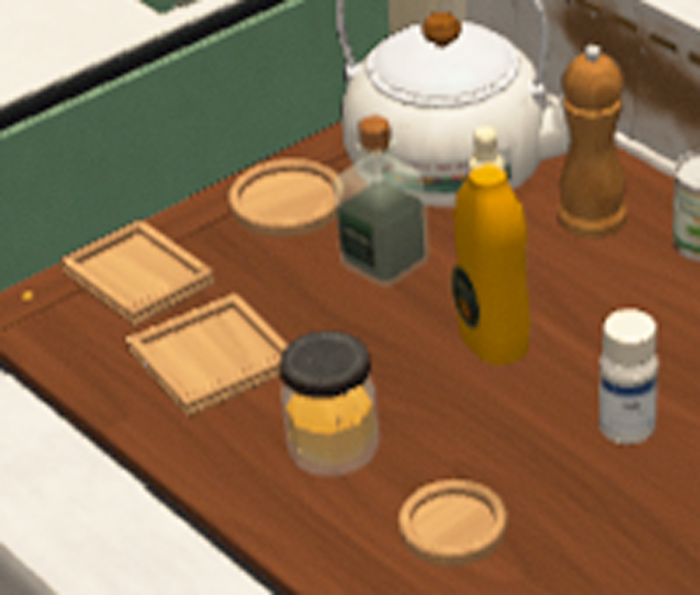

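```bash
python3 - <<'E'
from h import *
m=manip.camera_model("top"); zz=lambda u,v:(165+(u+.5)/4-.5,180+(v+.5)/4-.5)
P=lambda u,v,z:pix(m,*zz(u,v),z)
for n,u,v,z in [("shaker",715,183,.1365),("honey",505,450,.1245),("green",267,168,.1745),("amber",480,158,.2375)]:
    print(n,P(u,v,z).round(4))
im=cv2.imread("pics/top0.png"); big=cv2.resize(im[180:330,165:365],None,fx=4,fy=4,interpolation=cv2.INTER_CUBIC)
hsv=cv2.cvtColor(big,cv2.COLOR_BGR2HSV)
mask=((hsv[...,2]>112)&(hsv[...,1]>70)&(hsv[...,0]<25)).astype(np.uint8)*255
mask=cv2.morphologyEx(mask,cv2.MORPH_CLOSE,np.ones((9,9)))
mask=cv2.morphologyEx(mask,cv2.MORPH_OPEN,np.ones((7,7)))
cs,_=cv2.findContours(mask,0,1)
for c in cs:
    if cv2.contourArea(c)<4000: continue
    w=np.array([P(*q[0],.0515)[:2] for q in c],np.float32)*1000
    print("area",cv2.contourArea(w), "minrect",np.round(cv2.minAreaRect(w),1) if 0 else cv2.minAreaRect(w),"circ",cv2.minEnclosingCircle(w), c.reshape(-1,2).mean(0))
E
```

```text
shaker [ 0.6062 -0.3803  0.1365]
honey [ 0.4352 -0.2422  0.1245]
green [ 0.6125 -0.0944  0.1745]
amber [ 0.6027 -0.2368  0.2375]
area 4919.990064742044 minrect ((439.3031005859375, -368.47900390625), (79.572509765625, 78.85509490966797), 55.60353469848633) circ ((439.2632751464844, -369.0924987792969), 40.68461227416992) [700.0238806  450.08358209]
area 10227.670972933993 minrect ((433.545166015625, -95.68458557128906), (102.96847534179688, 103.37913513183594), 81.79792022705078) circ ((433.8794860839844, -95.80966186523438), 69.48431396484375) [300.03690685 463.28998243]
area 9239.284687419182 minrect ((454.09906005859375, 35.48097610473633), (85.0981216430664, 112.821044921875), 0.29965710639953613) circ ((454.7178039550781, 36.637386322021484), 67.50647735595703) [108.59306569 435.06934307]
area 8005.509872932159 minrect ((605.655029296875, 28.169240951538086), (101.36263275146484, 100.63510131835938), 1.690059781074524) circ ((605.9409790039062, 28.350793838500977), 51.46900939941406) [127.88780488 217.7195122 ]
area 2326.691851596348 minrect ((631.4119262695312, -224.42437744140625), (68.10466003417969, 43.12928771972656), 78.06692504882812) circ ((629.26611328125, -223.97091674804688), 34.185279846191406) [488.99604743 177.47035573]
```

```bash
cat >> h.py <<'E'
from scipy.spatial.transform import Rotation as Ro
def tool():
    s=manip.state(); q=s["eef_rot"]; return np.array(s["tool_pos"]),Ro.from_quat([q[1],q[2],q[3],q[0]]).as_matrix(),s
def plan(target=None,yaw=None):
    """yaw: azimuth deg of tool x. prints turn about tool z and the shift in tool axes (after the turn) to the target"""
    p,R,s=tool(); az=np.degrees(np.arctan2(R[1,0],R[0,0])); print("t",round(s["t"],2),"tcp",p.round(4),"az",round(az,2),"tilt",np.degrees(np.arccos(-R[2,2])).round(2),"w",round(s["grip_width"],4),"F",s["force"].round(1))
    if yaw is None: yaw=az
    d=(yaw-az+180)%360-180; print(" turn about tool z rad:",round(-np.radians(d),4))
    a=np.radians(yaw);R2=np.array([[np.cos(a),np.sin(a),0],[np.sin(a),-np.cos(a),0],[0,0,-1]])
    if target is not None: print(" shift cm:",(R2.T@(np.array(target)-p)*100).round(2))
def fray(m,u,v):
    K=np.array(m["camera_matrix"]);R=np.array(m["R"]);t=np.array(m["t"])
    x=(u-K[0,2])/K[0,0];y=(v-K[1,2])/K[1,1];r=np.hypot(x,y)+1e-12
    d=np.array([np.sin(r)*x/r,np.sin(r)*y/r,np.cos(r)]); return -R.T@t,R.T@d
def fpix(m,u,v,z):
    c,d=fray(m,u,v); return c+d*(z-c[2])/d[2]
def fproj(m,X):
    K=np.array(m["camera_matrix"]);x=np.array(m["R"])@X+m["t"]; th=np.arctan2(np.hypot(x[0],x[1]),x[2]); n=np.hypot(x[0],x[1])
    return np.array([K[0,2]+K[0,0]*th*x[0]/n,K[1,2]+K[1,1]*th*x[1]/n])
E
python3 - <<'E'
from h import *
m=manip.camera_model("top"); zz=lambda u,v:(165+(u+.5)/4-.5,180+(v+.5)/4-.5)
for z in (.06,.1,.14): print("kettle front edge",pix(m,*zz(190,132),z).round(3),"left/right",pix(m,*zz(320,20),z).round(3))
p,R,s=tool(); w=manip.camera_model("wrist"); Rw=np.array(w["R"])
print("cam in tool",R.T@(-Rw.T@w["t"]-p),"axis",R.T@Rw.T[:,2])
plan([0.45,-0.1,0.4],90)
for n,X in dict(rso=(.606,.028,.0435),mill=(.72,-.17,.2)).items(): print(n,proj(m,np.array(X)))
E
```

```text
kettle front edge [ 0.664 -0.015  0.06 ] left/right [ 0.744 -0.105  0.06 ]
kettle front edge [ 0.655 -0.026  0.1  ] left/right [ 0.732 -0.113  0.1  ]
kettle front edge [ 0.645 -0.036  0.14 ] left/right [ 0.72 -0.12  0.14]
cam in tool [ 0.07601511 -0.00087341 -0.12304769] axis [-2.97893007e-01  3.11755572e-05  9.54599264e-01]
t 0.15 tcp [0.2853 0.5835 0.2496] az 153.94 tilt 0.09 w 0.0856 F [-0.9 -0.7 -0.2]
 turn about tool z rad: 1.116
 shift cm: [-68.35  16.47 -15.04]
rso [197.56553092 234.42525081]
mill [259.97530093 177.56261664]
```

```bash
python3 - <<'E'
from h import *
plan([0.43,0.25,0.40],160)
a=np.radians(160);R2=np.array([[np.cos(a),np.sin(a),0],[np.sin(a),-np.cos(a),0],[0,0,-1]])
print(R2.T@np.array([.02,-.50,0])*100)
E
```

```text
t 0.15 tcp [0.2853 0.5835 0.2496] az 153.94 tilt 0.09 w 0.0856 F [-0.9 -0.7 -0.2]
 turn about tool z rad: -0.1057
 shift cm: [-25.   -26.39 -15.04]
[-18.98039241 -46.30059075   0.        ]
```

Emit:
{"name": "carry_out", "arguments": {"increments": [[[0,0,-2],[0,0,-0.053],1],[[0,0,-3.3],[0,0,-0.053],1],[[0,0,-3.3],[0,0,0],1],[[0,0,-3.3],[0,0,0],1],[[0,0,-3.2],[0,0,0],1],[[-2.5,-2.64,0],[0,0,0],1],[[-2.5,-2.64,0],[0,0,0],1],[[-2.5,-2.64,0],[0,0,0],1],[[-2.5,-2.64,0],[0,0,0],1],[[-2.5,-2.64,0],[0,0,0],1],[[-2.5,-2.64,0],[0,0,0],1],[[-2.5,-2.64,0],[0,0,0],1],[[-2.5,-2.64,0],[0,0,0],1],[[-2.5,-2.64,0],[0,0,0],1],[[-2.5,-2.64,0],[0,0,0],1]]}}

```text
t: 1.4
tool_pos: [0.4304, 0.2486, 0.4012]
eef_rot: [-0.0, 0.173, 0.985, -0.0]
force: [0.5, 0.9, -0.4]
grip_width: 0.0853
```

Emit:
{"name": "carry_out", "arguments": {"increments": [[[-1.36,-3.31,0],[0,0,0],1],[[-1.36,-3.31,0],[0,0,0],1],[[-1.36,-3.31,0],[0,0,0],1],[[-1.36,-3.31,0],[0,0,0],1],[[-1.36,-3.31,0],[0,0,0],1],[[-1.36,-3.31,0],[0,0,0],1],[[-1.36,-3.31,0],[0,0,0],1],[[-1.36,-3.31,0],[0,0,0],1],[[-1.36,-3.31,0],[0,0,0],1],[[-1.36,-3.31,0],[0,0,0],1],[[-1.36,-3.31,0],[0,0,0],1],[[-1.36,-3.31,0],[0,0,0],1],[[-1.36,-3.31,0],[0,0,0],1],[[-1.36,-3.31,0],[0,0,0],1],[[0,0,0],[0,0,0],1],[[0,0,0],[0,0,0],1]]}}

```text
t: 2.73
tool_pos: [0.4499, -0.2522, 0.4008]
eef_rot: [-0.001, 0.176, 0.984, -0.0]
force: [0.9, 0.4, 0.1]
grip_width: 0.0854
```

```bash
python3 - <<'E'
from h import *
plan()
m=manip.camera_model("wrist"); im=manip.capture("wrist"); cv2.imwrite("pics/w1.png",im[:,:,::-1])
import pickle; pickle.dump(m,open("w1.pkl","wb")); print(manip.state()["q"].round(2))
E
```

```text
t 2.73 tcp [ 0.4499 -0.2522  0.4008] az 159.74 tilt 0.07 w 0.0854 F [0.9 0.4 0.1]
 turn about tool z rad: -0.0
[ 0.14  0.31  0.43  1.67 -0.13  1.2   1.82]
```

View pics/w1.png

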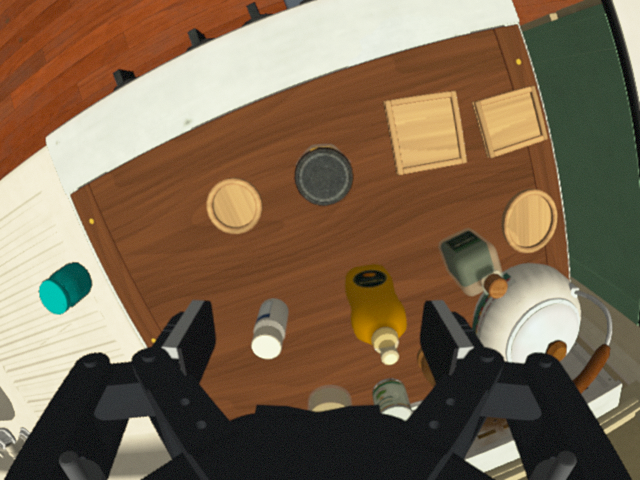

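```bash
cat >> h.py <<'E'
def rect(x,y,a,hx,hy,z):
    c,s=np.cos(np.radians(a)),np.sin(np.radians(a))
    return [np.array([x+c*i*hx-s*j*hy,y+s*i*hx+c*j*hy,z]) for i,j in((1,1),(1,-1),(-1,-1),(-1,1))]
def circ(x,y,r,z): return [np.array([x+r*np.cos(t),y+r*np.sin(t),z]) for t in np.linspace(0,6.28,60)]
def draw(im,pts,pf,off,sc,col):
    q=np.array([(pf(p)-off+.5)*sc-.5 for p in pts]); cv2.polylines(im,[np.round(q*16).astype(np.int32)],True,col,1,cv2.LINE_AA,shift=4)
E
cat > ov.py <<'E'
import sys,pickle
from h import *
E=dict(sr=(.439,-.369),lr=(.606,.028),sq=(.4335,-.0957,-8),ob=(.454,.0355,0),sh=(.6062,-.3803),ho=(.4352,-.2422),gr=(.6125,-.0944,0),am=(.6027,-.2368,0))
def allshapes(E):
    o=[]
    o+=[circ(*E['sr'],.038,.0525),circ(*E['sr'],.030,.0525),circ(*E['lr'],.049,.0525),circ(*E['lr'],.041,.0525)]
    o+=[rect(*E['sq'],.049,.049,.0525),rect(*E['sq'],.041,.041,.0525),rect(*E['ob'],.04,.051,.0525),rect(*E['ob'],.032,.043,.0525)]
    b=.0385
    o+=[circ(*E['sh'],.0195,b+.098),circ(*E['sh'],.021,b),circ(*E['ho'],.0325,b),circ(*E['ho'],.0325,b+.075),circ(*E['gr'][:2],.0125,b+.136),rect(*E['gr'],.032,.032,b),rect(*E['gr'],.032,.032,b+.085),rect(*E['am'],.024,.034,b),circ(*E['am'][:2],.008,b+.199)]
    return o
E
python3 - <<'E'
from ov import *
w=pickle.load(open("w1.pkl","rb")); m=manip.camera_model("top")
im=cv2.imread("pics/w1.png"); off=np.array([190,70]); c=cv2.resize(im[70:370,190:590],None,fx=2,fy=2,interpolation=cv2.INTER_CUBIC)
for s in allshapes(E): draw(c,s,lambda p:fproj(w,p),off,2,(255,255,0))
cv2.imwrite("pics/w1o.png",c)
im=cv2.imread("pics/top0.png"); off=np.array([165,180]); c=cv2.resize(im[180:330,165:365],None,fx=4,fy=4,interpolation=cv2.INTER_CUBIC)
for s in allshapes(E): draw(c,s,lambda p:proj(m,p),off,4,(255,255,0))
cv2.imwrite("pics/t0o.png",c)
E
```

```text
(no output)
```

View pics/w1o.png

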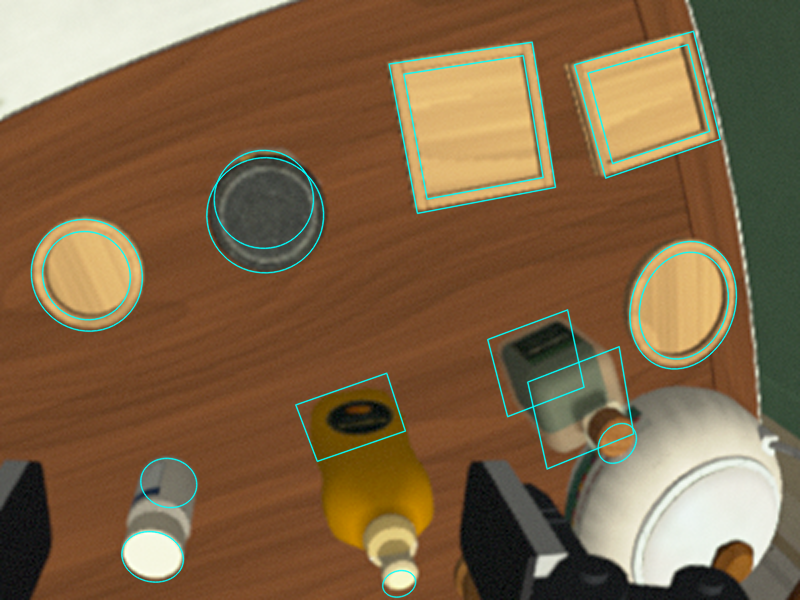

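View pics/t0o.png

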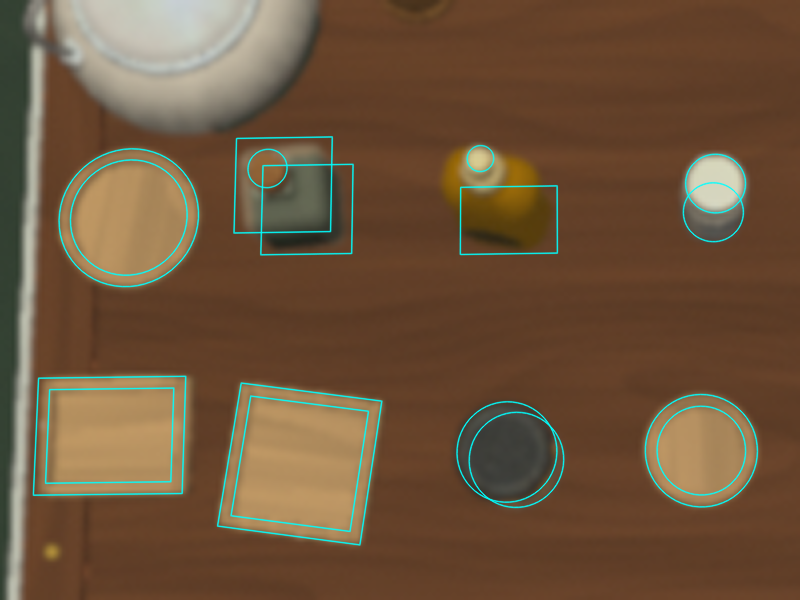

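```bash
python3 - <<'E'
from h import *
plan([.6062,-.3803,.23])
E
```

```text
t 2.78 tcp [ 0.4505 -0.2502  0.4008] az 159.93 tilt 0.08 w 0.0853 F [ 0.1  1.2 -0.2]
 turn about tool z rad: -0.0
 shift cm: [-19.09  -6.87  17.08]
```

Emit:
{"name": "carry_out", "arguments": {"increments": [[[-2.39,-0.86,2.13],[0,0,0],1],[[-2.39,-0.86,2.13],[0,0,0],1],[[-2.39,-0.86,2.13],[0,0,0],1],[[-2.39,-0.86,2.13],[0,0,0],1],[[-2.39,-0.86,2.13],[0,0,0],1],[[-2.39,-0.86,2.13],[0,0,0],1],[[-2.39,-0.86,2.13],[0,0,0],1],[[-2.39,-0.86,2.13],[0,0,0],1],[[0,0,0],[0,0,0],1],[[0,0,0],[0,0,0],1]]}}

```text
t: 3.62
tool_pos: [0.6071, -0.3778, 0.228]
eef_rot: [-0.002, 0.172, 0.985, 0.001]
force: [-0.2, 0.7, 0.0]
grip_width: 0.0856
```

```bash
python3 - <<'E'
from ov import *
plan([.6062,-.3803,.097])
m=manip.camera_model("wrist"); im=manip.capture("wrist")[:,:,::-1].copy(); cv2.imwrite("pics/w2.png",im);pickle.dump(m,open("w2.pkl","wb"))
for s in allshapes(E): draw(im,s,lambda p:fproj(m,p),np.zeros(2),1,(255,255,0))
cv2.imwrite("pics/w2o.png",im); plan([.6062,-.3803,.097])
E
```

```text
t 3.62 tcp [ 0.6071 -0.3778  0.228 ] az 160.14 tilt 0.29 w 0.0856 F [-0.2  0.7  0. ]
 turn about tool z rad: -0.0
 shift cm: [ 0.   -0.27 13.1 ]
t 3.67 tcp [ 0.6072 -0.3781  0.2302] az 160.12 tilt 0.14 w 0.0852 F [-0.4 -0.1  0.6]
 turn about tool z rad: -0.0
 shift cm: [ 0.02 -0.24 13.32]
```

View pics/w2o.png

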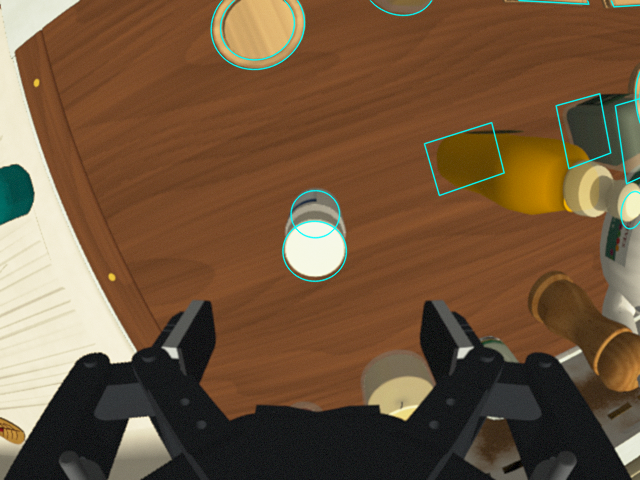

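Emit:
{"name": "carry_out", "arguments": {"increments": [[[0,-0.12,2.7],[0,0,0],1],[[0,-0.12,2.7],[0,0,0],1],[[0,0,2.7],[0,0,0],1],[[0,0,2.7],[0,0,0],1],[[0,0,2.5],[0,0,0],1],[[0,0,0],[0,0,0],1],[[0,0,0],[0,0,0],-1],[[0,0,0],[0,0,0],-1],[[0,0,0],[0,0,0],-1],[[0,0,0],[0,0,0],-1],[[0,0,0],[0,0,0],-1],[[0,0,0],[0,0,0],-1],[[0,0,0],[0,0,0],-1],[[0,0,0],[0,0,0],-1]], "force": 45}}

```text
t: 4.83
tool_pos: [0.6079, -0.3829, 0.1009]
eef_rot: [0.002, 0.173, 0.985, -0.0]
force: [-0.1, 2.2, 6.0]
grip_width: 0.0403
```

```bash
python3 - <<'E'
from h import *
plan([.439,-.369,.16])
E
```

```text
t 4.83 tcp [ 0.6079 -0.3829  0.1009] az 160.04 tilt 0.27 w 0.0403 F [-0.1  2.2  6. ]
 turn about tool z rad: -0.0
 shift cm: [16.35 -4.46 -5.91]
```

Emit:
{"name": "carry_out", "arguments": {"increments": [[[0,0,-1],[0,0,0],-1],[[0,0,-2],[0,0,0],-1],[[0,0,-3],[0,0,0],-1],[[0,0,0],[0,0,0],-1],[[0,0,0],[0,0,0],-1]]}}

```text
t: 5.25
tool_pos: [0.6072, -0.3836, 0.1608]
eef_rot: [0.002, 0.174, 0.985, -0.001]
force: [0.4, -0.9, -2.0]
grip_width: 0.0403
```

```bash
python3 - <<'E'
from ov import *
plan([.439,-.369,.16])
m=manip.camera_model("wrist"); im=manip.capture("wrist")[:,:,::-1].copy(); cv2.imwrite("pics/w3.png",im)
plan([.439,-.369,.16])
E
```

```text
t 5.25 tcp [ 0.6072 -0.3836  0.1608] az 160.01 tilt 0.28 w 0.0403 F [ 0.4 -0.9 -2. ]
 turn about tool z rad: -0.0
 shift cm: [16.3  -4.38  0.08]
t 5.3 tcp [ 0.6061 -0.3825  0.1588] az 160.01 tilt 0.06 w 0.0405 F [-0.   1.6 -3.5]
 turn about tool z rad: -0.0
 shift cm: [16.17 -4.44 -0.12]
```

View pics/w3.png

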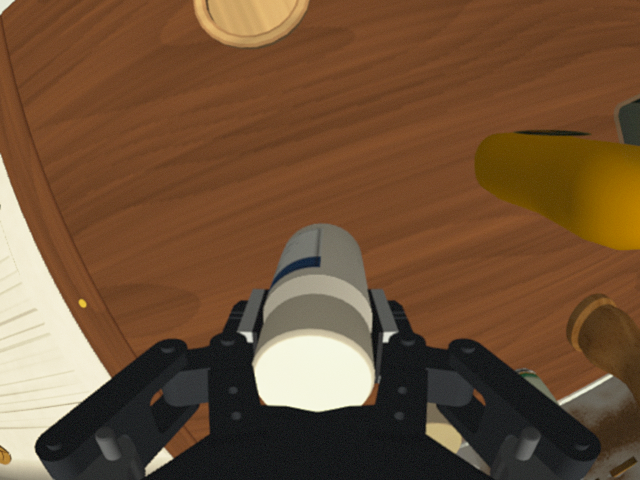

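Emit:
{"name": "carry_out", "arguments": {"increments": [[[1.8,-0.49,0],[0,0,0],-1],[[2.7,-0.73,0],[0,0,0],-1],[[2.7,-0.73,0],[0,0,0],-1],[[2.7,-0.73,0],[0,0,0],-1],[[2.7,-0.73,0],[0,0,0],-1],[[2.0,-0.54,0],[0,0,0],-1],[[1.6,-0.45,0],[0,0,0],-1],[[0,0,0],[0,0,0],-1],[[0,0,0],[0,0,0],-1]]}}

```text
t: 6.05
tool_pos: [0.4375, -0.368, 0.1571]
eef_rot: [-0.001, 0.174, 0.985, 0.001]
force: [0.5, 0.3, -1.4]
grip_width: 0.0402
```

```bash
python3 - <<'E'
from ov import *
plan([.439,-.369,.105])
m=manip.camera_model("wrist"); im=manip.capture("wrist")[:,:,::-1].copy(); 
p,R,s=tool(); print(p)
for S in allshapes(E)[:2]+[circ(p[0],p[1],.0195,p[2]+.0375),circ(p[0],p[1],.021,p[2]-.0605)]: draw(im,S,lambda q:fproj(m,q),np.zeros(2),1,(255,0,255))
cv2.imwrite("pics/w4.png",im)
plan([.439,-.369,.105])
E
```

```text
t 6.05 tcp [ 0.4375 -0.368   0.1571] az 159.93 tilt 0.13 w 0.0402 F [ 0.5  0.3 -1.4]
 turn about tool z rad: -0.0
 shift cm: [-0.17 -0.04  5.21]
[ 0.43892839 -0.36808029  0.15730763]
t 6.1 tcp [ 0.4389 -0.3681  0.1573] az 160.01 tilt 0.05 w 0.0402 F [ 0.4  0.3 -1.9]
 turn about tool z rad: -0.0
 shift cm: [-0.04 -0.08  5.23]
```

View pics/w4.png

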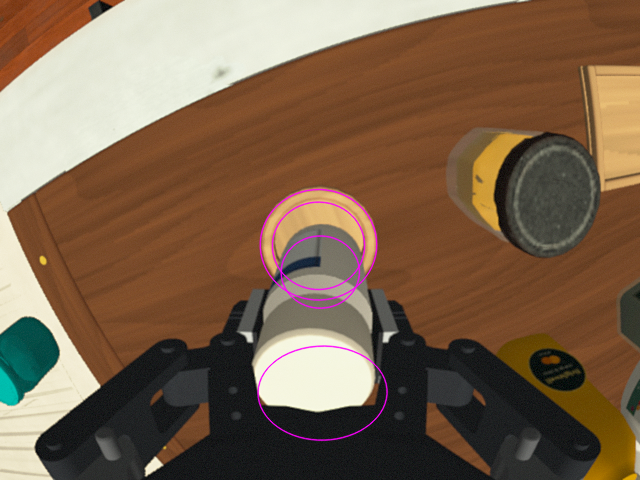

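Emit:
{"name": "carry_out", "arguments": {"increments": [[[-0.2,0,1.5],[0,0,0],-1],[[0,0,1.5],[0,0,0],-1],[[0,0,0.6],[0,0,0],-1],[[0,0,0.4],[0,0,0],-1],[[0,0,0.2],[0,0,0],-1],[[0,0,0],[0,0,0],-1]]}}

```text
t: 6.6
tool_pos: [0.441, -0.3691, 0.1156]
eef_rot: [-0.0, 0.173, 0.985, 0.0]
force: [0.1, -0.2, -1.9]
grip_width: 0.0401
```

Emit:
{"name": "carry_out", "arguments": {"increments": [[[0,0,0.2],[0,0,0],-1],[[0,0,0.2],[0,0,0],-1],[[0,0,0],[0,0,0],-1]]}}

```text
t: 6.85
tool_pos: [0.4407, -0.3691, 0.112]
eef_rot: [0.0, 0.174, 0.985, -0.0]
force: [0.1, -0.1, -2.3]
grip_width: 0.0404
```

```bash
cat > look.py <<'E'
import sys
from ov import *
m=manip.camera_model("wrist"); im=manip.capture("wrist")[:,:,::-1].copy(); cv2.imwrite(f"pics/{sys.argv[1]}.png",im); pickle.dump(m,open(f"{sys.argv[1]}.pkl","wb")); plan()
E
python3 look.py w5
```

```text
t 6.9 tcp [ 0.4408 -0.3691  0.1121] az 160.01 tilt 0.01 w 0.0402 F [ 0.2 -0.4 -2.9]
 turn about tool z rad: -0.0
```

View pics/w5.png

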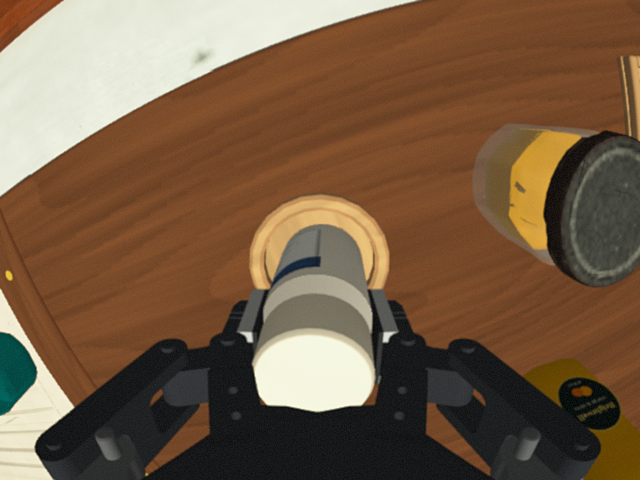

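Emit:
{"name": "carry_out", "arguments": {"increments": [[[0,0,0.2],[0,0,0],-1],[[0,0,0.15],[0,0,0],-1],[[0,0,0],[0,0,0],-1]]}}

```text
t: 7.15
tool_pos: [0.4406, -0.3689, 0.1082]
eef_rot: [-0.0, 0.174, 0.985, 0.0]
force: [-0.2, -0.2, -1.5]
grip_width: 0.0405
```

Emit:
{"name": "carry_out", "arguments": {"increments": [[[0,0,0.2],[0,0,0],-1],[[0,0,0],[0,0,0],-1]]}}

```text
t: 7.32
tool_pos: [0.4406, -0.369, 0.1061]
eef_rot: [-0.0, 0.173, 0.985, 0.0]
force: [0.2, -0.3, -2.5]
grip_width: 0.0401
```

Emit:
{"name": "carry_out", "arguments": {"increments": [[[0,0,0.2],[0,0,0],-1],[[0,0,0],[0,0,0],-1]]}}

```text
t: 7.48
tool_pos: [0.4412, -0.3691, 0.1058]
eef_rot: [0.001, 0.173, 0.985, 0.0]
force: [-0.9, 2.5, 9.5]
grip_width: 0.0406
```

Emit:
{"name": "carry_out", "arguments": {"increments": [[[0,0,0.15],[0,0,0],-1],[[0,0,0],[0,0,0],-1]]}}

```text
t: 7.65
tool_pos: [0.4415, -0.369, 0.1055]
eef_rot: [0.001, 0.173, 0.985, 0.0]
force: [-2.3, 4.4, 19.2]
grip_width: 0.0401
```

Emit:
{"name": "carry_out", "arguments": {"increments": [[[0,0,-0.2],[0,0,0],-1],[[0,0,0],[0,0,0],0.3],[[0,0,0],[0,0,0],1],[[0,0,0],[0,0,0],1],[[0,0,0],[0,0,0],1],[[0,0,0],[0,0,0],1],[[0,0,-2],[0,0,0],1],[[0,0,-4],[0,0,0],1],[[0,0,-4],[0,0,0],1],[[0,0,-2.5],[0,0,0],1],[[0,0,0],[0,0,0],1],[[0,0,0],[0,0,0],1]]}}

```text
t: 8.65
tool_pos: [0.4414, -0.3696, 0.2313]
eef_rot: [0.002, 0.173, 0.985, -0.001]
force: [0.0, -0.4, -1.3]
grip_width: 0.0855
```

```bash
python3 look.py w6; python3 -c "
from h import *
plan([.4352,-.2422,.088])"
```

```text
t 8.7 tcp [ 0.4406 -0.3688  0.2297] az 160.02 tilt 0.02 w 0.0854 F [-0.2  0.8 -0.3]
 turn about tool z rad: -0.0
t 8.7 tcp [ 0.4406 -0.3688  0.2297] az 160.02 tilt 0.02 w 0.0854 F [-0.2  0.8 -0.3]
 turn about tool z rad: -0.0
 shift cm: [ 4.83 11.71 14.17]
```

View pics/w6.png

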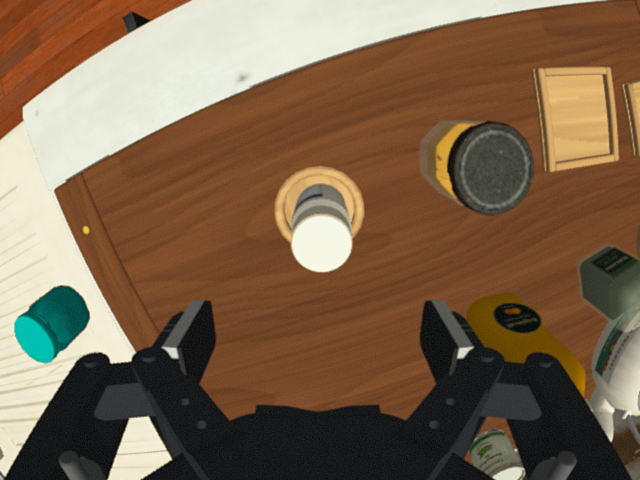

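```bash
python3 - <<'E'
from ov import *
m=pickle.load(open("w6.pkl","rb"))
im=cv2.imread("pics/w6.png")
for S in allshapes(E)+[circ(*E['ho'],.029,.1245)]: draw(im,S,lambda q:fproj(m,q),np.zeros(2),1,(255,255,0))
cv2.imwrite("pics/w6o.png",cv2.resize(im[80:280,380:640],None,fx=3,fy=3))
plan([.4352,-.2422,.18])
E
```

```text
t 8.7 tcp [ 0.4406 -0.3688  0.2297] az 160.02 tilt 0.02 w 0.0854 F [-0.2  0.8 -0.3]
 turn about tool z rad: -0.0
 shift cm: [ 4.83 11.71  4.97]
```

View pics/w6o.png

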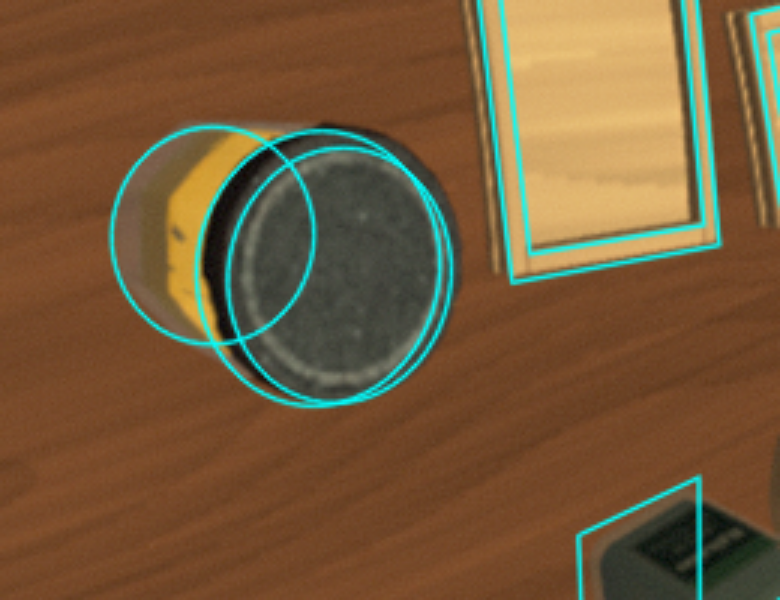

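Emit:
{"name": "carry_out", "arguments": {"increments": [[[1.22,2.93,0],[0,0,0],1],[[1.22,2.93,0],[0,0,0],1],[[1.22,2.93,0],[0,0,0],1],[[1.22,2.93,0],[0,0,0],1],[[0,0,2.5],[0,0,0],1],[[0,0,2.5],[0,0,0],1],[[0,0,0],[0,0,0],1],[[0,0,0],[0,0,0],1]]}}

```text
t: 9.37
tool_pos: [0.4333, -0.2416, 0.1781]
eef_rot: [-0.003, 0.174, 0.985, 0.001]
force: [0.7, -0.5, 0.7]
grip_width: 0.0851
```

```bash
python3 look.py w7; python3 -c "
from ov import *
m=pickle.load(open('w7.pkl','rb'))
im=cv2.imread('pics/w7.png')
for S in [circ(*E['ho'],.0325,.0385),circ(*E['ho'],.0325,.1245)]: draw(im,S,lambda q:fproj(m,q),np.zeros(2),1,(255,255,0))
cv2.imwrite('pics/w7o.png',im)
plan([.4352,-.2422,.09])"
```

```text
t 9.42 tcp [ 0.4342 -0.2424  0.1792] az 159.96 tilt 0.15 w 0.0852 F [ 0.7 -0.5  0.9]
 turn about tool z rad: -0.0
t 9.42 tcp [ 0.4342 -0.2424  0.1792] az 159.96 tilt 0.15 w 0.0852 F [ 0.7 -0.5  0.9]
 turn about tool z rad: -0.0
 shift cm: [-0.09  0.06  8.92]
```

View pics/w7o.png

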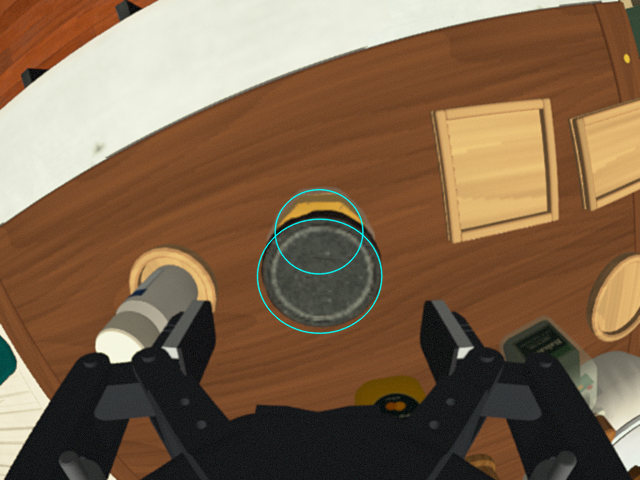

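Emit:
{"name": "carry_out", "arguments": {"increments": [[[0.1,0.05,2.5],[0,0,0],1],[[0,0,2.5],[0,0,0],1],[[0,0,2],[0,0,0],1],[[0,0,1.9],[0,0,0],1],[[0,0,0],[0,0,0],1],[[0,0,0],[0,0,0],0.5],[[0,0,0],[0,0,0],0],[[0,0,0],[0,0,0],-1],[[0,0,0],[0,0,0],-1],[[0,0,0],[0,0,0],-1],[[0,0,0],[0,0,0],-1]], "force": 50}}

```text
t: 10.33
tool_pos: [0.435, -0.2421, 0.0925]
eef_rot: [0.001, 0.174, 0.985, -0.0]
force: [-0.8, 0.2, 7.4]
grip_width: 0.0636
```

```bash
python3 -c "
from h import *
plan([.606,.028,.16],160)"
```

```text
t 10.33 tcp [ 0.435  -0.2421  0.0925] az 160.0 tilt 0.17 w 0.0636 F [-0.8  0.2  7.4]
 turn about tool z rad: -0.0
 shift cm: [-6.83 31.23 -6.75]
```

Emit:
{"name": "carry_out", "arguments": {"increments": [[[0,0,-1],[0,0,0],-1],[[0,0,-2],[0,0,0],-1],[[0,0,-3.5],[0,0,0],-1],[[0,0,-3.5],[0,0,0],-1],[[0,0,-3.5],[0,0,0],-1],[[0,0,-3.5],[0,0,0],-1],[[-0.3,1.4,0],[0,0,0],-1],[[-0.68,3.1,0],[0,0,0],-1],[[-0.68,3.1,0],[0,0,0],-1],[[-0.68,3.1,0],[0,0,0],-1],[[-0.68,3.1,0],[0,0,0],-1],[[-0.68,3.1,0],[0,0,0],-1],[[-0.68,3.1,0],[0,0,0],-1],[[-0.68,3.1,0],[0,0,0],-1],[[-0.68,3.1,0],[0,0,0],-1],[[-0.68,3.1,0],[0,0,0],-1],[[-0.41,1.93,0],[0,0,0],-1],[[0,0,0],[0,0,0],-1],[[0,0,0],[0,0,0],-1]]}}

```text
t: 11.92
tool_pos: [0.6047, 0.0303, 0.261]
eef_rot: [-0.0, 0.172, 0.985, -0.0]
force: [-0.0, -0.8, -2.8]
grip_width: 0.0641
```

```bash
python3 look.py w8; python3 -c "
from ov import *
m=pickle.load(open('w8.pkl','rb'))
im=cv2.imread('pics/w8.png')
p,R,s=tool()
for S in allshapes(E)[:8]+[circ(p[0],p[1],.0325,p[2]-.0525),circ(p[0],p[1],.0325,p[2]+.0335)]: draw(im,S,lambda q:fproj(m,q),np.zeros(2),1,(255,255,0))
cv2.imwrite('pics/w8o.png',im)
plan([.606,.028,.097])"
```

```text
t 11.97 tcp [0.6043 0.0285 0.2611] az 160.04 tilt 0.08 w 0.0636 F [-0.7 -0.8 -2.8]
 turn about tool z rad: -0.0
t 11.97 tcp [0.6043 0.0285 0.2611] az 160.04 tilt 0.08 w 0.0636 F [-0.7 -0.8 -2.8]
 turn about tool z rad: -0.0
 shift cm: [-1.700e-01  1.000e-02  1.641e+01]
```

View pics/w8o.png

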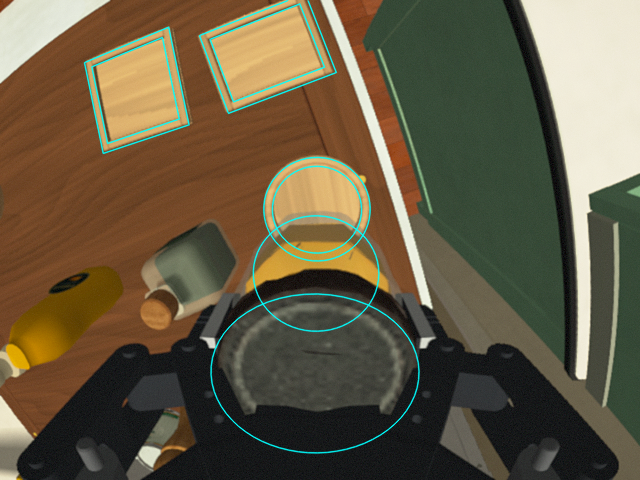

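```bash
python3 -c "
from ov import *
w=pickle.load(open('w1.pkl','rb'))
for z in (.08,.1,.13): print(z,fpix(w,190+672/2,70+387/2,z).round(3),fpix(w,190+600/2,70+420/2,z).round(3))
"
```

```text
0.08 [ 0.65  -0.007  0.08 ] [ 0.652 -0.069  0.08 ]
0.1 [ 0.638 -0.017  0.1  ] [ 0.64  -0.076  0.1  ]
0.13 [ 0.619 -0.032  0.13 ] [ 0.622 -0.086  0.13 ]
```

Emit:
{"name": "carry_out", "arguments": {"increments": [[[-0.1,0,2],[0,0,0],-1],[[0,0,3],[0,0,0],-1],[[0,0,3],[0,0,0],-1],[[0,0,3],[0,0,0],-1],[[0,0,2.5],[0,0,0],-1],[[0,0,1.2],[0,0,0],-1],[[0,0,0.6],[0,0,0],-1],[[0,0,0],[0,0,0],-1],[[0,0,0],[0,0,0],-1]]}}

```text
t: 12.72
tool_pos: [0.6068, 0.0277, 0.1092]
eef_rot: [0.001, 0.174, 0.985, 0.0]
force: [0.6, -0.3, -3.1]
grip_width: 0.0638
```

```bash
python3 look.py w9;python3 -c "
from h import *
plan([.606,.028,.096],160)"
```

```text
t 12.77 tcp [0.6072 0.0279 0.1096] az 159.99 tilt 0.17 w 0.0637 F [ 0.2  0.4 -2.9]
 turn about tool z rad: -0.0
t 12.77 tcp [0.6072 0.0279 0.1096] az 159.99 tilt 0.17 w 0.0637 F [ 0.2  0.4 -2.9]
 turn about tool z rad: -0.0003
 shift cm: [ 0.12 -0.03  1.36]
```

View pics/w9.png

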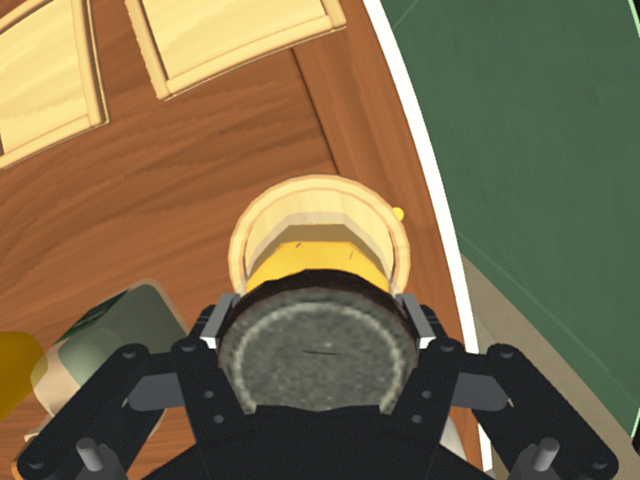

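Emit:
{"name": "carry_out", "arguments": {"increments": [[[0.1,0,0.5],[0,0,0],-1],[[0,0,0.3],[0,0,0],-1],[[0,0,0.2],[0,0,0],-1],[[0,0,0],[0,0,0],-1]]}}

```text
t: 13.1
tool_pos: [0.6048, 0.0288, 0.0977]
eef_rot: [-0.0, 0.173, 0.985, 0.0]
force: [-0.4, 0.1, -2.6]
grip_width: 0.0637
```

Emit:
{"name": "carry_out", "arguments": {"increments": [[[0,0,0.2],[0,0,0],-1],[[0,0,0.15],[0,0,0],-1],[[0,0,0],[0,0,0],-1]]}}

```text
t: 13.35
tool_pos: [0.6049, 0.0288, 0.0975]
eef_rot: [-0.0, 0.173, 0.985, 0.001]
force: [-6.9, 1.3, 20.4]
grip_width: 0.0639
```

Emit:
{"name": "carry_out", "arguments": {"increments": [[[0,0,-0.25],[0,0,0],-1],[[0,0,0],[0,0,0],0.7],[[0,0,0],[0,0,0],0.75],[[0,0,0],[0,0,0],0.75],[[0,0,0],[0,0,0],0.75],[[0,0,-1],[0,0,0],0.75],[[0,0,-3],[0,0,0],0.75],[[0,0,-3],[0,0,0],0.75],[[0,0,-3],[0,0,0],0.75],[[0,0,-3],[0,0,0],0.75],[[0,0,-3],[0,0,0],0.75],[[0,0,0],[0,0,0],0.75],[[0,0,0],[0,0,0],0.75]]}}

```text
t: 14.43
tool_pos: [0.6062, 0.0286, 0.2594]
eef_rot: [0.002, 0.174, 0.985, 0.001]
force: [-0.5, -0.2, -0.1]
grip_width: 0.0748
```

```bash
python3 look.py w10;python3 -c "
from ov import *
m=pickle.load(open('w10.pkl','rb'))
im=cv2.imread('pics/w10.png')
for S in allshapes(E): draw(im,S,lambda q:fproj(m,q),np.zeros(2),1,(255,255,0))
cv2.imwrite('pics/w10o.png',im)"
```

```text
t 14.48 tcp [0.6051 0.0288 0.2576] az 160.02 tilt 0.06 w 0.0747 F [0.1 0.2 0.1]
 turn about tool z rad: -0.0
```

View pics/w10.png

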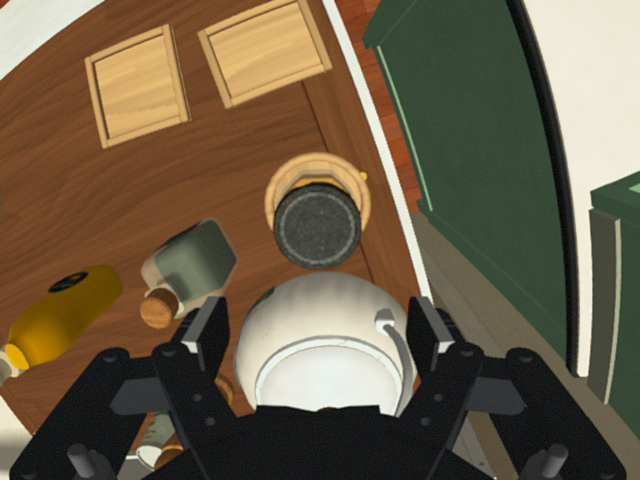

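View pics/w10o.png

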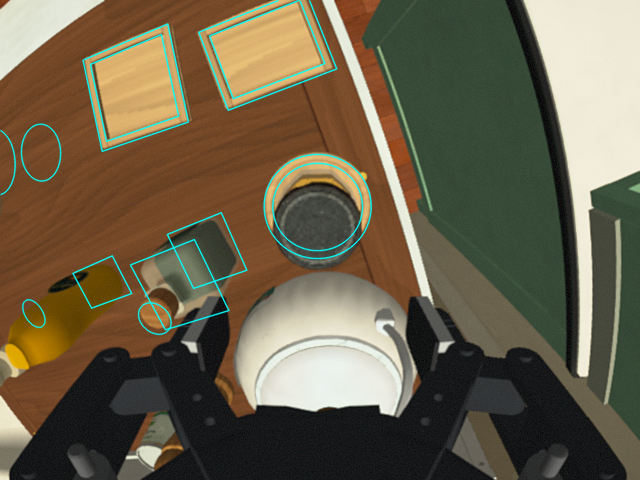

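```bash
python3 -c "
from ov import *
plan([.611,-.097,.255])"
```

```text
t 14.48 tcp [0.6051 0.0288 0.2576] az 160.02 tilt 0.06 w 0.0747 F [0.1 0.2 0.1]
 turn about tool z rad: -0.0
 shift cm: [ -4.86 -11.62   0.26]
```

Emit:
{"name": "carry_out", "arguments": {"increments": [[[-1.2,-2.9,0],[0,0,0],0.75],[[-1.2,-2.9,0],[0,0,0],0.75],[[-1.2,-2.9,0],[0,0,0],0.75],[[-1.2,-2.9,0],[0,0,0],0.75],[[0,0,0],[0,0,0],0.75],[[0,0,0],[0,0,0],0.75]]}}

```text
t: 14.98
tool_pos: [0.6092, -0.0995, 0.2554]
eef_rot: [-0.002, 0.176, 0.984, -0.001]
force: [0.7, -0.2, -0.2]
grip_width: 0.0749
```

```bash
python3 look.py w11;python3 -c "
from ov import *
m=pickle.load(open('w11.pkl','rb'))
im=cv2.imread('pics/w11.png')
cv2.imwrite('pics/w11z.png',cv2.resize(im[130:350,180:470],None,fx=2.7,fy=2.7,interpolation=cv2.INTER_CUBIC))
for S in allshapes(E): draw(im,S,lambda q:fproj(m,q),np.zeros(2),1,(255,255,0))
cv2.imwrite('pics/w11o.png',im)"
```

```text
t 15.03 tcp [ 0.6096 -0.0971  0.2554] az 159.91 tilt 0.18 w 0.0746 F [-0.2  0.5 -0. ]
 turn about tool z rad: -0.0
```

View pics/w11z.png

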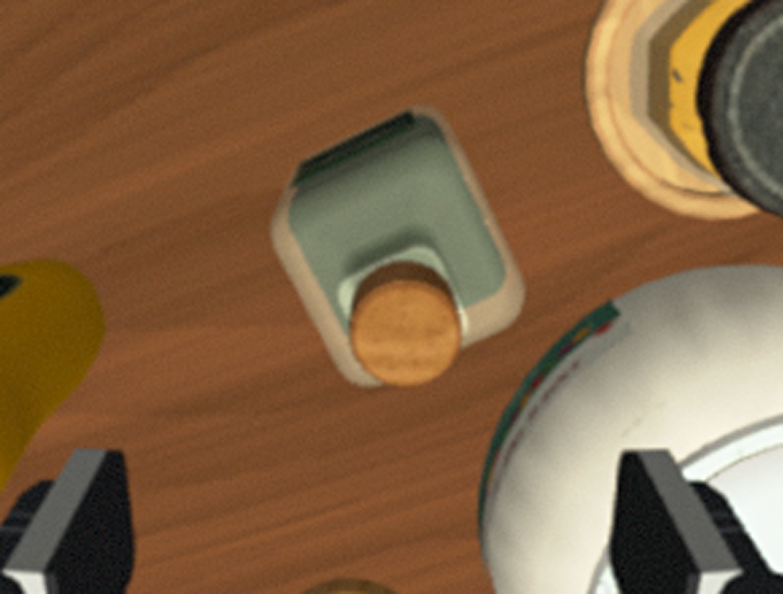

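View pics/w11o.png

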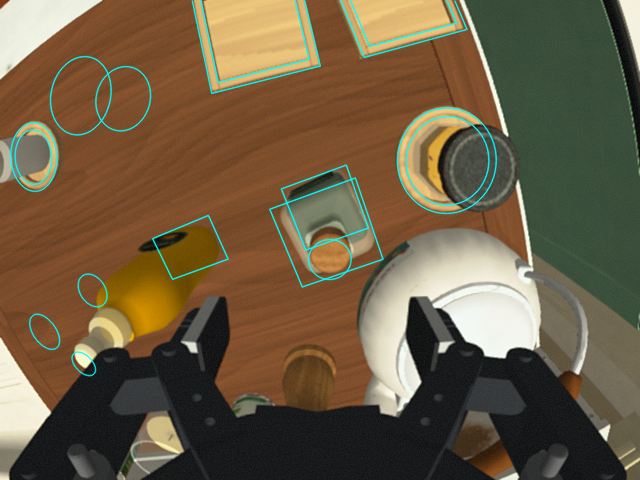

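```bash
python3 -c "
from ov import *
m=pickle.load(open('w11.pkl','rb'))
f=lambda u,v,z: fpix(m,180+(u+.5)/2.7-.5,130+(v+.5)/2.7-.5,z)[:2]
print('cork',f(405,330,.1745))
for a,b,z in [((278,243),(337,367),.12),((452,135),(519,272),.11),((300,165),(412,115),.1),((380,384),(503,327),.12)]:
  A,B=f(*a,z),f(*b,z); d=B-A; print(A.round(4),B.round(4),np.degrees(np.arctan2(d[1],d[0])).round(1),np.linalg.norm(d))
# top view
t=manip.camera_model('top')
print('corners', [f(u,v,.118).round(4) for u,v in ((275,215),(435,105),(525,300),(350,385))])
"
```

```text
cork [ 0.60815126 -0.09261045]
[ 0.592  -0.1211] [ 0.6306 -0.1189] 3.1 0.03867032182369368
[ 0.5824 -0.0677] [ 0.6253 -0.0626] 6.7 0.04325364415868301
[ 0.5772 -0.1105] [ 0.5748 -0.0761] 93.9 0.03448534680223594
[ 0.6395 -0.1095] [ 0.6355 -0.072 ] 96.1 0.037700128059000255
corners [array([ 0.585 , -0.1193]), array([ 0.572 , -0.0694]), array([ 0.6309, -0.0639]), array([ 0.6377, -0.1178])]
```

```bash
python3 -c "
from ov import *
plan([.6085,-.0928,.1625])"
```

```text
t 15.03 tcp [ 0.6096 -0.0971  0.2554] az 159.91 tilt 0.18 w 0.0746 F [-0.2  0.5 -0. ]
 turn about tool z rad: -0.0
 shift cm: [0.25 0.36 9.29]
```

Emit:
{"name": "carry_out", "arguments": {"increments": [[[0.2,0.35,0],[0,0,0],0.75],[[0,0,2.5],[0,0,0],0.6],[[0,0,2.5],[0,0,0],0.5],[[0,0,2.5],[0,0,0],0.5],[[0,0,1.8],[0,0,0],0.5],[[0,0,0],[0,0,0],0.5],[[0,0,0],[0,0,0],0.5]], "force": 60}}

```text
t: 15.62
tool_pos: [0.6093, -0.0908, 0.163]
eef_rot: [-0.001, 0.172, 0.985, 0.0]
force: [-0.1, -0.0, -0.6]
grip_width: 0.064
```

```bash
python3 look.py w12;python3 -c "
from h import *
plan([.6085,-.0928,.1625])"
```

```text
t 15.67 tcp [ 0.6102 -0.0915  0.1643] az 160.11 tilt 0.02 w 0.0638 F [0.3 0.5 0.5]
 turn about tool z rad: -0.0
t 15.67 tcp [ 0.6102 -0.0915  0.1643] az 160.11 tilt 0.02 w 0.0638 F [0.3 0.5 0.5]
 turn about tool z rad: -0.0
 shift cm: [ 0.12 -0.18  0.18]
```

View pics/w12.png

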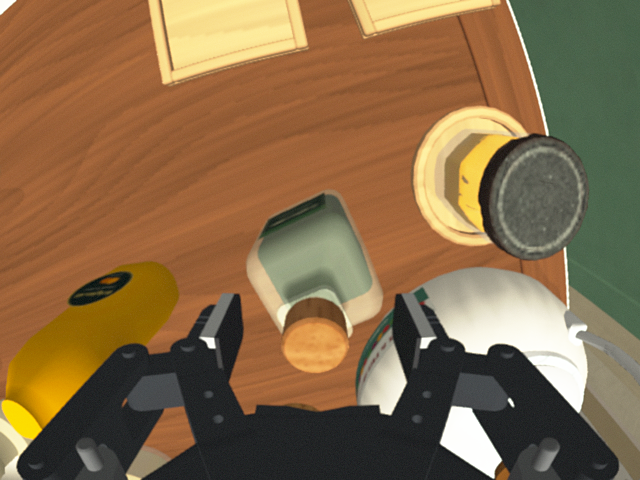

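```bash
python3 -c "
from ov import *
m=pickle.load(open('w12.pkl','rb'))
for d in (.008,.012,.016): print(d, fproj(m,np.array([.6102,-.0915,.1643+d])), fpix(m,316,346,.1745))
"
```

```text
0.008 [318.92256091 345.95045245] [ 0.60846416 -0.09199483  0.1745    ]
0.012 [318.96958944 352.14946497] [ 0.60846416 -0.09199483  0.1745    ]
0.016 [319.01881879 358.65897921] [ 0.60846416 -0.09199483  0.1745    ]
```

Well aligned (within 2 mm). Close on the cork.

Emit:
{"name": "carry_out", "arguments": {"increments": [[[0.1,-0.05,0.1],[0,0,0],0.5],[[0,0,0],[0,0,0],0],[[0,0,0],[0,0,0],-1],[[0,0,0],[0,0,0],-1],[[0,0,0],[0,0,0],-1],[[0,0,0],[0,0,0],-1],[[0,0,0],[0,0,0],-1],[[0,0,0],[0,0,0],-1]], "force": 60}}

```text
t: 16.33
tool_pos: [0.6102, -0.0921, 0.1646]
eef_rot: [0.002, 0.173, 0.985, 0.001]
force: [-0.1, 2.3, 5.1]
grip_width: 0.0309
```

Emit:
{"name": "carry_out", "arguments": {"increments": [[[0,0,-0.5],[0,0,0],-1],[[0,0,-1],[0,0,0],-1],[[0,0,-1.5],[0,0,0],-1],[[0,0,0],[0,0,0],-1],[[0,0,0],[0,0,0],-1]]}}

```text
t: 16.75
tool_pos: [0.6091, -0.0933, 0.1936]
eef_rot: [0.001, 0.174, 0.985, -0.0]
force: [0.1, 0.5, -5.6]
grip_width: 0.0308
```

```bash
python3 look.py w13;python3 -c "
from h import *
plan([.4335,-.0957,.26],147)"
```

```text
t 16.8 tcp [ 0.6085 -0.093   0.1928] az 160.0 tilt 0.01 w 0.0313 F [-0.2  1.5 -6.1]
 turn about tool z rad: -0.0
t 16.8 tcp [ 0.6085 -0.093   0.1928] az 160.0 tilt 0.01 w 0.0313 F [-0.2  1.5 -6.1]
 turn about tool z rad: 0.2269
 shift cm: [14.53 -9.76 -6.72]
```

View pics/w13.png

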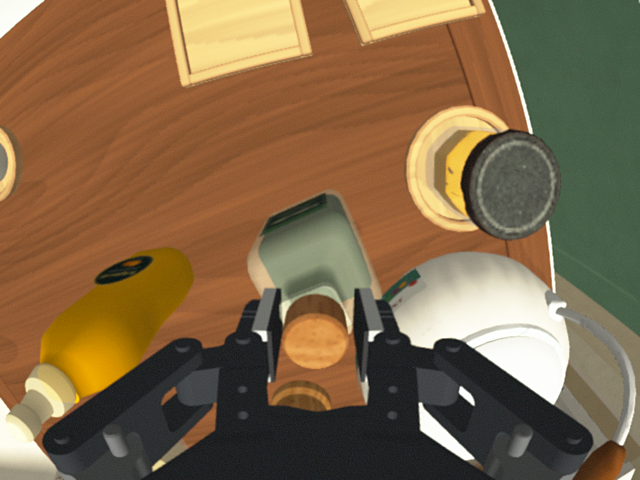

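Emit:
{"name": "carry_out", "arguments": {"increments": [[[0,0,-1.5],[0,0,0.076],-1],[[0,0,0],[0,0,0.076],-1],[[0,0,0],[0,0,0.075],-1],[[1.45,-0.98,0],[0,0,0],-1],[[2.2,-1.46,0],[0,0,0],-1],[[2.2,-1.46,0],[0,0,0],-1],[[2.2,-1.46,0],[0,0,0],-1],[[2.2,-1.46,0],[0,0,0],-1],[[2.2,-1.46,0],[0,0,0],-1],[[1.3,-0.9,0],[0,0,0],-1],[[0.8,-0.58,0],[0,0,0],-1],[[0,0,0],[0,0,0],-1],[[0,0,0],[0,0,0],-1]]}}

```text
t: 17.88
tool_pos: [0.4345, -0.0956, 0.208]
eef_rot: [0.001, 0.284, 0.959, 0.0]
force: [0.1, 0.3, -5.8]
grip_width: 0.0255
```

```bash
python3 look.py w14;python3 -c "
from ov import *
m=pickle.load(open('w14.pkl','rb'))
im=cv2.imread('pics/w14.png')
p,R,s=tool()
for S in allshapes(E)[4:8]+[rect(p[0],p[1],-8,.032,.032,p[2]-.1255)]: draw(im,S,lambda q:fproj(m,q),np.zeros(2),1,(255,255,0))
cv2.imwrite('pics/w14o.png',cv2.resize(im[120:400,180:480],None,fx=2.1,fy=2.1))
plan([.4335,-.0957,.169],147)"
```

```text
t 17.93 tcp [ 0.4354 -0.0957  0.2081] az 147.03 tilt 0.14 w 0.0249 F [ 0.2 -0.1 -3.9]
 turn about tool z rad: -0.0
t 17.93 tcp [ 0.4354 -0.0957  0.2081] az 147.03 tilt 0.14 w 0.0249 F [ 0.2 -0.1 -3.9]
 turn about tool z rad: 0.0004
 shift cm: [ 0.16 -0.1   3.91]
```

View pics/w14o.png

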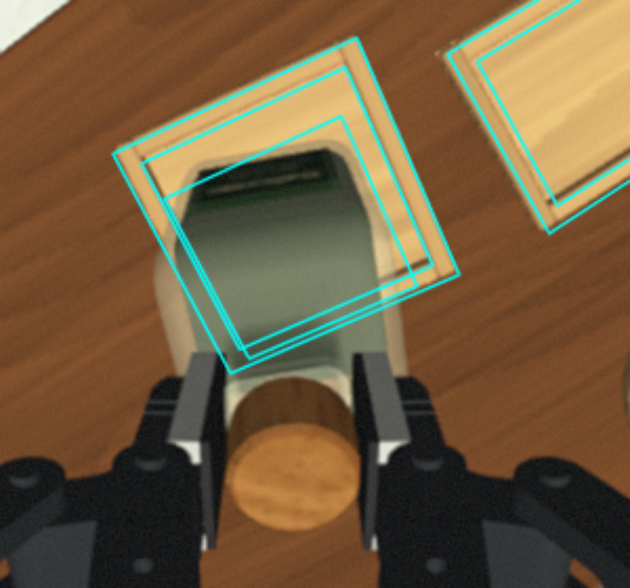

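Emit:
{"name": "carry_out", "arguments": {"increments": [[[0,0,0],[0,0,-0.06],-1],[[0,0,0],[0,0,-0.08],-1],[[0,0,0],[0,0,-0.08],-1],[[0,0,0],[0,0,-0.08],-1],[[0,0,0],[0,0,-0.08],-1],[[0,0,0],[0,0,-0.056],-1],[[0,0,0],[0,0,0],-1],[[0,0,0],[0,0,0],-1]]}}

```text
t: 18.6
tool_pos: [0.4348, -0.0956, 0.2078]
eef_rot: [0.001, 0.071, 0.998, -0.0]
force: [-0.7, -0.2, -4.7]
grip_width: 0.0249
```

```bash
python3 look.py w15;python3 -c "
from ov import *
m=pickle.load(open('w15.pkl','rb'))
im=cv2.imread('pics/w15.png')
p,R,s=tool()
for S in allshapes(E)[4:8]+[rect(p[0],p[1],-8,.032,.032,p[2]-.1255),rect(p[0],p[1],-8,.032,.032,p[2]-.0405),circ(p[0],p[1],.0125,p[2]+.0105)]: draw(im,S,lambda q:fproj(m,q),np.zeros(2),1,(255,255,0))
cv2.imwrite('pics/w15o.png',cv2.resize(im[120:400,180:480],None,fx=2.1,fy=2.1))
plan([.4335,-.0957,.169],172)
im=manip.capture('scene')[:,:,::-1]; cv2.imwrite('pics/s15.png',cv2.resize(im[100:300,140:360],None,fx=3,fy=3))"
```

```text
t 18.65 tcp [ 0.4345 -0.0956  0.2078] az 171.91 tilt 0.04 w 0.0252 F [-0.3  0.3 -4.9]
 turn about tool z rad: -0.0
t 18.65 tcp [ 0.4345 -0.0956  0.2078] az 171.91 tilt 0.04 w 0.0252 F [-0.3  0.3 -4.9]
 turn about tool z rad: -0.0016
 shift cm: [ 0.1  -0.02  3.88]
```

View pics/w15o.png

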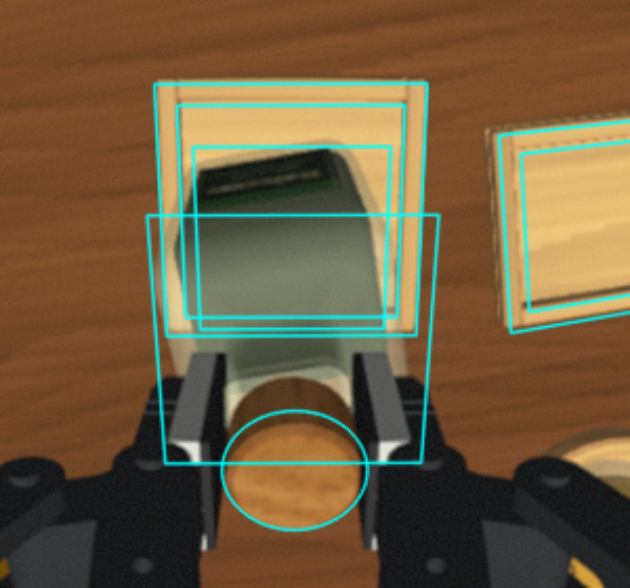

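View pics/s15.png

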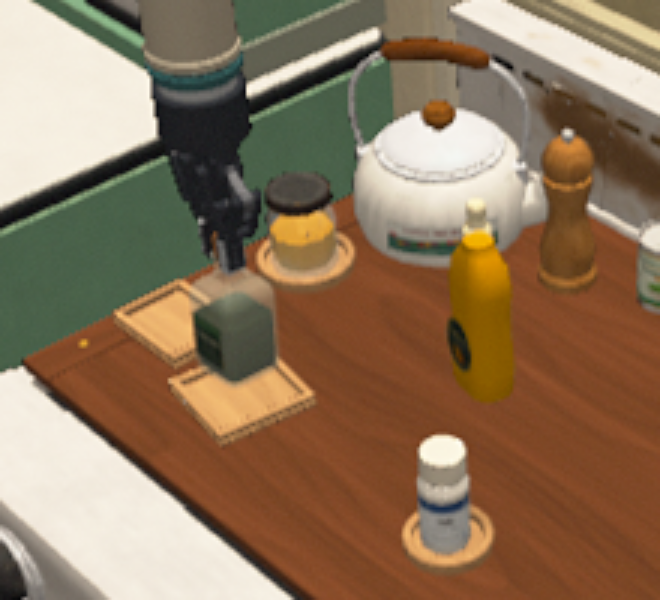

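Emit:
{"name": "carry_out", "arguments": {"increments": [[[0.1,0,0.8],[0,0,0.06],-1],[[0,0,1],[0,0,0.06],-1],[[0,0,0.8],[0,0,0],-1],[[0,0,0.2],[0,0,0],-1],[[0,0,0],[0,0,0],-1]]}}

```text
t: 19.12
tool_pos: [0.4323, -0.0952, 0.1793]
eef_rot: [-0.001, 0.129, 0.992, -0.0]
force: [-0.8, 1.0, -4.8]
grip_width: 0.0253
```

```bash
python3 look.py w16; python3 -c "
from h import *
plan([.4335,-.0957,.169],164)"
```

```text
t 19.17 tcp [ 0.4326 -0.0954  0.1797] az 165.17 tilt 0.03 w 0.0252 F [ 0.6  0.3 -5.4]
 turn about tool z rad: -0.0
t 19.17 tcp [ 0.4326 -0.0954  0.1797] az 165.17 tilt 0.03 w 0.0252 F [ 0.6  0.3 -5.4]
 turn about tool z rad: 0.0204
 shift cm: [-0.09 -0.01  1.07]
```

View pics/w16.png

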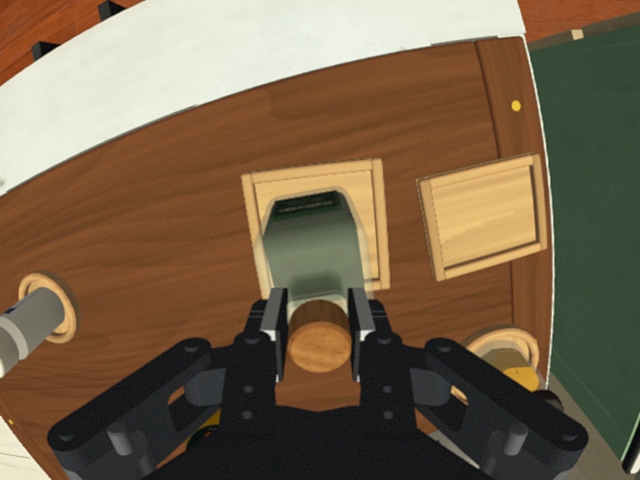

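Emit:
{"name": "carry_out", "arguments": {"increments": [[[-0.1,0.1,0.3],[0,0,0],-1],[[0,0,0.2],[0,0,0],-1],[[0,0,0],[0,0,0],-1]]}}

```text
t: 19.42
tool_pos: [0.4339, -0.0946, 0.1748]
eef_rot: [0.0, 0.129, 0.992, 0.0]
force: [-0.0, -0.2, -5.3]
grip_width: 0.0251
```

Emit:
{"name": "carry_out", "arguments": {"increments": [[[0,0,0.2],[0,0,0],-1],[[0,0,0.15],[0,0,0],-1],[[0,0,0],[0,0,0],-1]]}}

```text
t: 19.67
tool_pos: [0.4352, -0.0958, 0.1736]
eef_rot: [0.002, 0.13, 0.992, 0.0]
force: [-3.8, -1.0, 18.9]
grip_width: 0.0258
```

Emit:
{"name": "carry_out", "arguments": {"increments": [[[0,0,-0.25],[0,0,0],-1],[[0,0,0],[0,0,0],0],[[0,0,0],[0,0,0],0.2],[[0,0,0],[0,0,0],0.2],[[0,0,0],[0,0,0],0.2],[[0,0,-1],[0,0,0],0.2],[[0,0,-3],[0,0,0],0.2],[[0,0,-3.5],[0,0,0],0.4],[[0,0,-3.5],[0,0,0],0.6],[[0,0,-3.5],[0,0,0],0.6],[[0,0,-3],[0,0,0],0.6],[[0,0,0],[0,0,0],0.6],[[0,0,0],[0,0,0],0.6]]}}

```text
t: 20.75
tool_pos: [0.4346, -0.0947, 0.3502]
eef_rot: [0.002, 0.129, 0.992, 0.0]
force: [-0.1, -0.6, -1.2]
grip_width: 0.0683
```

```bash
python3 look.py w17;  python3 -c "
from h import *
plan([.60,-.237,.35],90)
im=manip.capture('scene')[:,:,::-1]; cv2.imwrite('pics/s17.png',cv2.resize(im[100:300,140:360],None,fx=3,fy=3))"
```

```text
t 20.8 tcp [ 0.4337 -0.0945  0.3488] az 165.13 tilt 0.03 w 0.0683 F [ 0.5 -0.1  0.1]
 turn about tool z rad: -0.0
t 20.8 tcp [ 0.4337 -0.0945  0.3488] az 165.13 tilt 0.03 w 0.0683 F [ 0.5 -0.1  0.1]
 turn about tool z rad: 1.3113
 shift cm: [-14.25  16.63  -0.12]
```

View pics/w17.png

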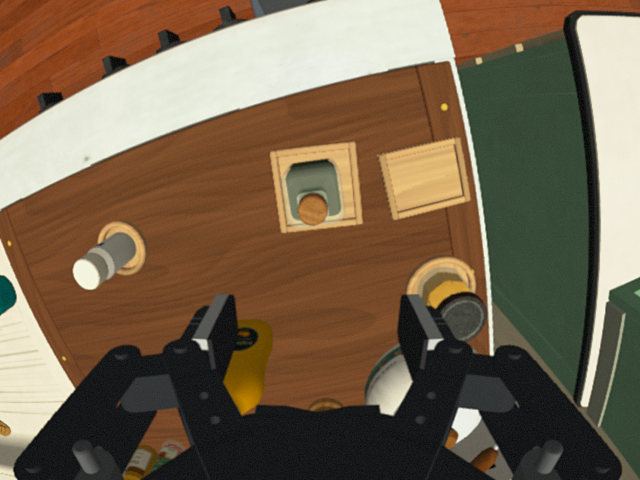

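View pics/s17.png

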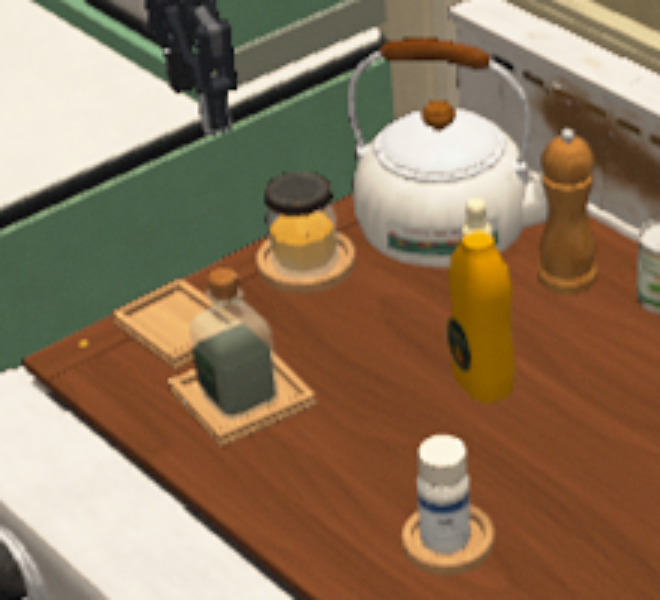

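Emit:
{"name": "carry_out", "arguments": {"increments": [[[0,0,0],[0,0,0.109],1],[[0,0,0],[0,0,0.109],1],[[0,0,0],[0,0,0.109],1],[[0,0,0],[0,0,0.109],1],[[0,0,0],[0,0,0.109],1],[[0,0,0],[0,0,0.109],1],[[0,0,0],[0,0,0.109],1],[[0,0,0],[0,0,0.109],1],[[0,0,0],[0,0,0.109],1],[[0,0,0],[0,0,0.109],1],[[0,0,0],[0,0,0.109],1],[[0,0,0],[0,0,0.11],1]]}}

```text
t: 21.85
tool_pos: [0.4329, -0.0944, 0.3472]
eef_rot: [-0.001, 0.708, 0.706, -0.001]
force: [0.1, -0.1, -0.3]
grip_width: 0.0855
```

Emit:
{"name": "carry_out", "arguments": {"increments": [[[-1.78,2.08,0],[0,0,0],1],[[-1.78,2.08,0],[0,0,0],1],[[-1.78,2.08,0],[0,0,0],1],[[-1.78,2.08,0],[0,0,0],1],[[-1.78,2.08,0],[0,0,0],1],[[-1.78,2.08,0],[0,0,0],1],[[-1.78,2.08,0],[0,0,0],1],[[-1.78,2.08,0],[0,0,0],1],[[0,0,0],[0,0,0],1],[[0,0,0],[0,0,0],1]]}}

```text
t: 22.68
tool_pos: [0.5999, -0.2376, 0.3458]
eef_rot: [-0.002, 0.707, 0.707, -0.002]
force: [1.0, -0.3, -0.5]
grip_width: 0.0855
```

```bash
python3 look.py w18;  python3 -c "
from ov import *
E['am']=(.6027,-.2368,13)
m=pickle.load(open('w18.pkl','rb'))
im=cv2.imread('pics/w18.png')
for S in allshapes(E): draw(im,S,lambda q:fproj(m,q),np.zeros(2),1,(255,255,0))
cv2.imwrite('pics/w18o.png',im)"
```

```text
t 22.73 tcp [ 0.5995 -0.2367  0.3465] az 90.05 tilt 0.26 w 0.0854 F [ 0.3  0.1 -0.2]
 turn about tool z rad: -0.0
```

View pics/w18o.png

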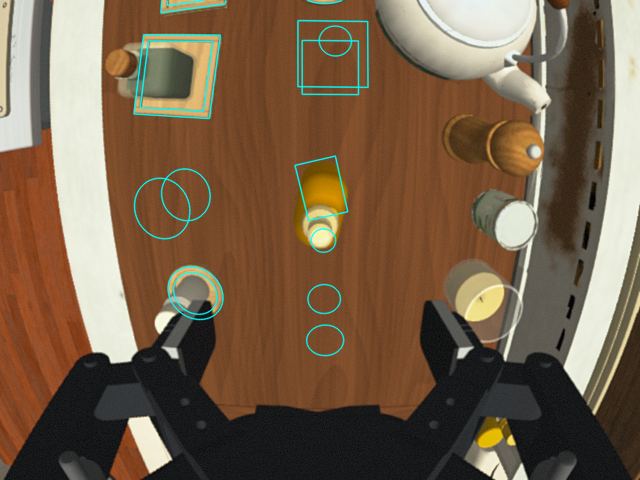

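```bash
python3 -c "
from ov import *
im=cv2.imread('pics/w18.png')
cv2.imwrite('pics/w18z.png',cv2.resize(im[140:270,250:400],None,fx=5,fy=4.6,interpolation=cv2.INTER_CUBIC))"
```

```text
(no output)
```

View pics/w18z.png

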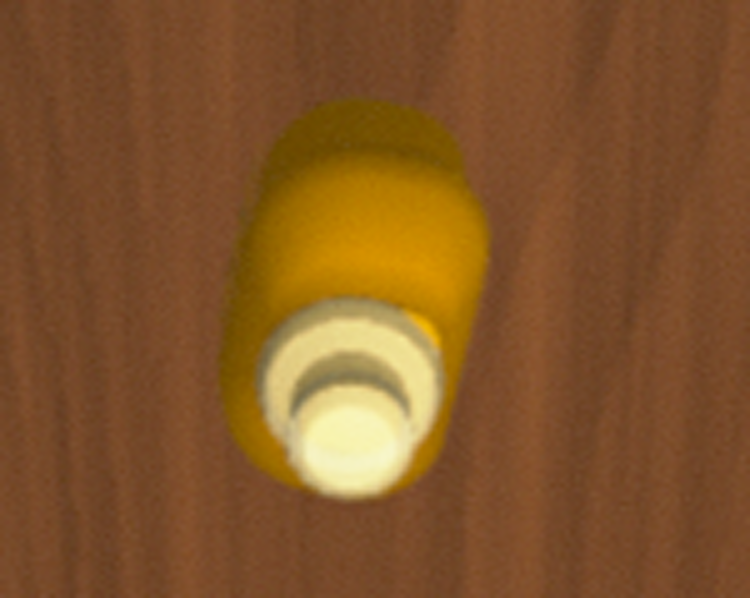

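```bash
python3 -c "
from ov import *
m=pickle.load(open('w18.pkl','rb'))
n=fpix(m,320.0,235.2,.2375); print(n, fpix(m,250+350/5,140+375/4.6,.21))
plan([n[0],n[1],.2185],80)"
```

```text
[ 0.60075038 -0.23337343  0.2375    ] [ 0.60081801 -0.23148902  0.21      ]
t 22.73 tcp [ 0.5995 -0.2367  0.3465] az 90.05 tilt 0.26 w 0.0854 F [ 0.3  0.1 -0.2]
 turn about tool z rad: 0.1754
 shift cm: [ 0.35  0.07 12.8 ]
```

Descend part way, then check alignment.

Emit:
{"name": "carry_out", "arguments": {"increments": [[[0,0,0],[0,0,0.0875],0.6],[[0,0,0],[0,0,0.0875],0.5],[[0.25,0.07,2],[0,0,0],0.4],[[0,0,2.5],[0,0,0],0.4],[[0,0,2],[0,0,0],0.4],[[0,0,0],[0,0,0],0.4],[[0,0,0],[0,0,0],0.4]]}}

```text
t: 23.32
tool_pos: [0.6006, -0.2331, 0.2831]
eef_rot: [-0.002, 0.765, 0.644, -0.001]
force: [0.2, 0.1, 1.0]
grip_width: 0.0595
```

```bash
python3 look.py w19; python3 -c "
from ov import *
m=pickle.load(open('w19.pkl','rb'))
im=cv2.imread('pics/w19.png')
cv2.imwrite('pics/w19z.png',cv2.resize(im[130:380,200:450],None,fx=2.4,fy=2.4,interpolation=cv2.INTER_CUBIC))"
```

```text
t 23.37 tcp [ 0.6014 -0.2339  0.2845] az 80.11 tilt 0.01 w 0.0596 F [-1.  -0.1  0.8]
 turn about tool z rad: -0.0
```

View pics/w19z.png

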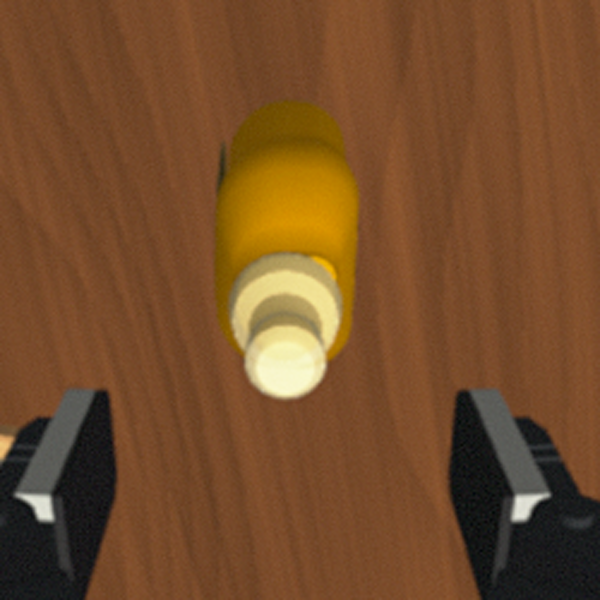

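```bash
python3 -c "
from ov import *
m=pickle.load(open('w19.pkl','rb'))
n=fpix(m,200+286.5/2.4-.5,130+363/2.4-.5,.2375); print(n)
plan([n[0],n[1],.2185],80)"
```

```text
[ 0.60092799 -0.23327542  0.2375    ]
t 23.37 tcp [ 0.6014 -0.2339  0.2845] az 80.11 tilt 0.01 w 0.0596 F [-1.  -0.1  0.8]
 turn about tool z rad: 0.0019
 shift cm: [ 0.05 -0.06  6.6 ]
```

Emit:
{"name": "carry_out", "arguments": {"increments": [[[0.05,-0.05,2.5],[0,0,0],0.4],[[0,0,2.5],[0,0,0],0.4],[[0,0,1.5],[0,0,0],0.3],[[0,0,0],[0,0,0],0.2],[[0,0,0],[0,0,0],0],[[0,0,0],[0,0,0],-1],[[0,0,0],[0,0,0],-1],[[0,0,0],[0,0,0],-1],[[0,0,0],[0,0,0],-1],[[0,0,0],[0,0,0],-1],[[0,0,0],[0,0,0],-1]], "force": 75}}

```text
t: 24.28
tool_pos: [0.602, -0.2346, 0.2215]
eef_rot: [0.002, 0.766, 0.643, 0.001]
force: [-1.4, -0.6, 6.0]
grip_width: 0.0212
```

```bash
python3 look.py w20
```

```text
t 24.33 tcp [ 0.602  -0.2347  0.2215] az 80.08 tilt 0.21 w 0.0211 F [-0.1  0.7  6.1]
 turn about tool z rad: -0.0
```

View pics/w20.png

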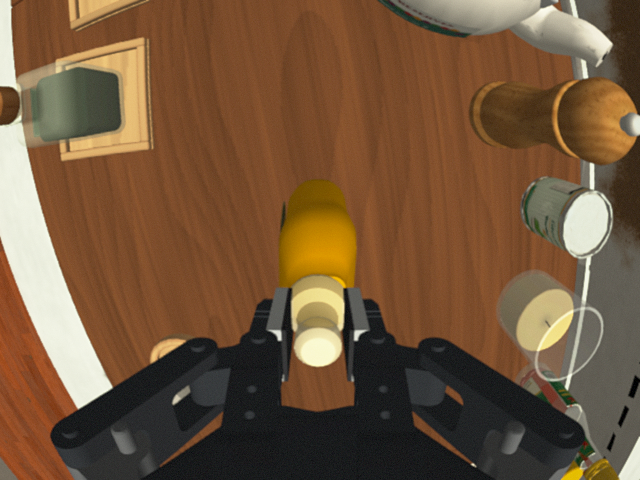

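Emit:
{"name": "carry_out", "arguments": {"increments": [[[0,0,0],[0,0,0],0],[[0,0,0],[0,0,0],0.1],[[0,0,0],[0,0,0],0.1],[[0,0,0.5],[0,0,0],0.1],[[0,0,0],[0,0,0],0.1],[[0,0,0],[0,0,0],-1],[[0,0,0],[0,0,0],-1],[[0,0,0],[0,0,0],-1],[[0,0,0],[0,0,0],-1],[[0,0,0],[0,0,0],-1]]}}

```text
t: 25.17
tool_pos: [0.6012, -0.2337, 0.2139]
eef_rot: [-0.0, 0.766, 0.643, 0.0]
force: [-0.3, 0.0, 2.2]
grip_width: 0.0399
```

```bash
python3 look.py w21
```

```text
t 25.22 tcp [ 0.6012 -0.2337  0.2139] az 80.09 tilt 0.01 w 0.0394 F [ 0.6 -0.4  2.1]
 turn about tool z rad: -0.0
```

View pics/w21.png

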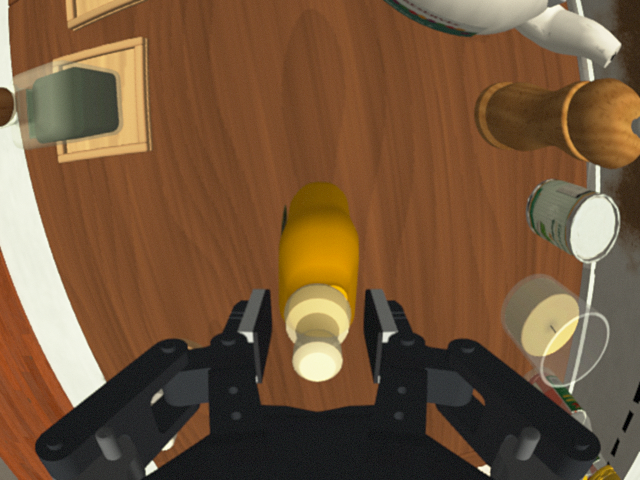

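Emit:
{"name": "carry_out", "arguments": {"increments": [[[0,0,0],[0,0,0],0.5],[[0,0,0],[0,0,0],0.65],[[0,0,0],[0,0,0],0.65],[[0,0,0],[0,0,0],0.65],[[0,0,1],[0,0,0],0.65],[[0,0,1],[0,0,0],0.65],[[0,0,0],[0,0,0],0.4],[[0,0,0],[0,0,0],0],[[0,0,0],[0,0,0],-1],[[0,0,0],[0,0,0],-1],[[0,0,0],[0,0,0],-1],[[0,0,0],[0,0,0],-1],[[0,0,0],[0,0,0],-1]]}}

```text
t: 26.3
tool_pos: [0.6009, -0.2336, 0.1935]
eef_rot: [-0.0, 0.766, 0.643, -0.0]
force: [-0.1, 0.5, -4.8]
grip_width: 0.0428
```

```bash
python3 look.py w22
```

```text
t 26.35 tcp [ 0.6009 -0.2336  0.1935] az 80.09 tilt 0.05 w 0.0428 F [ 0.2  0.6 -3.9]
 turn about tool z rad: -0.0
```

View pics/w22.png

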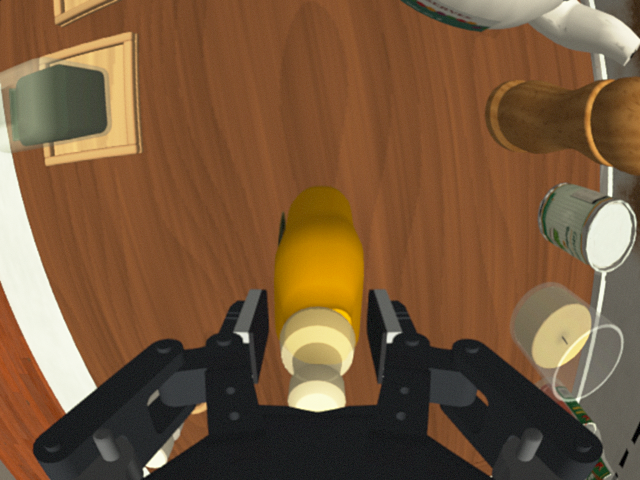

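Emit:
{"name": "carry_out", "arguments": {"increments": [[[0,0,-0.3],[0,0,0],-1],[[0,0,-0.6],[0,0,0],-1],[[0,0,-0.6],[0,0,0],-1],[[0,0,0],[0,0,0],-1],[[0,0,0],[0,0,0],-1]]}}

```text
t: 26.77
tool_pos: [0.6016, -0.2341, 0.2098]
eef_rot: [0.001, 0.766, 0.643, 0.0]
force: [0.7, 0.7, -4.6]
grip_width: 0.0427
```

```bash
python3 look.py w23;python3 -c "
from h import *
im=manip.capture('scene')[:,:,::-1]; cv2.imwrite('pics/s23.png',cv2.resize(im[100:300,200:420],None,fx=3,fy=3))
plan()"
```

```text
t 26.82 tcp [ 0.6013 -0.2339  0.2093] az 80.09 tilt 0.03 w 0.0424 F [ 0.4 -0.1 -5.2]
 turn about tool z rad: -0.0
t 26.87 tcp [ 0.6011 -0.2337  0.2089] az 80.09 tilt 0.01 w 0.0426 F [-0.1 -0.1 -4.4]
 turn about tool z rad: -0.0
```

View pics/s23.png

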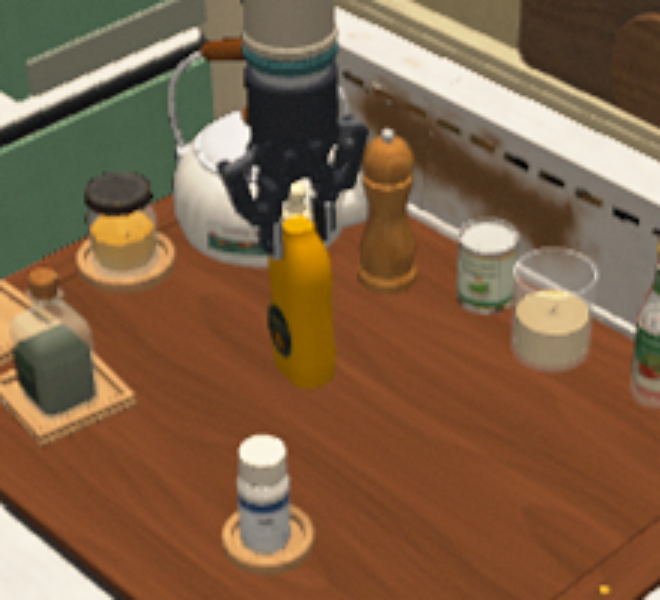

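View pics/w23.png

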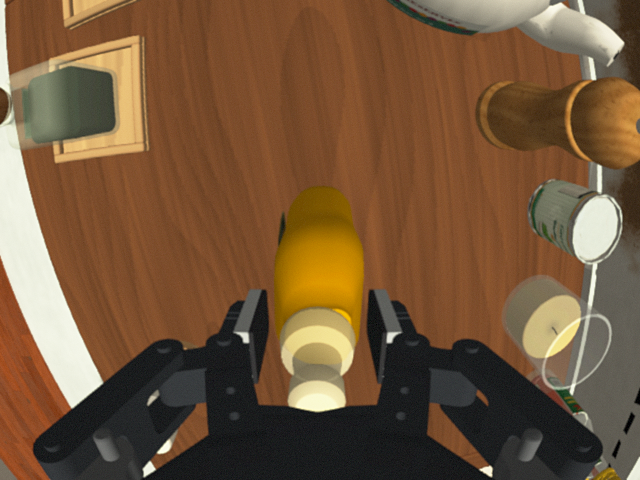

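Emit:
{"name": "carry_out", "arguments": {"increments": [[[0,0,-1.5],[0,0,0],-1],[[0,0,-2.5],[0,0,0],-1],[[0,0,-3],[0,0,0],-1],[[0,0,-3],[0,0,0],-1],[[0,0,-3],[0,0,0],-1],[[0,0,-2],[0,0,0],-1],[[0,0,-1],[0,0,-0.04],-1],[[0,0,0],[0,0,-0.05],-1],[[0,0,0],[0,0,-0.05],-1],[[0,0,0],[0,0,-0.033],-1],[[0,0,0],[0,0,0],-1],[[0,0,0],[0,0,0],-1]]}}

```text
t: 27.87
tool_pos: [0.6009, -0.2338, 0.3686]
eef_rot: [-0.0, 0.708, 0.707, -0.0]
force: [0.1, 0.3, -4.7]
grip_width: 0.0429
```

```bash
python3 -c "
from h import *
plan([.454,.0355,.37])"
```

```text
t 27.87 tcp [ 0.6009 -0.2338  0.3686] az 89.93 tilt 0.04 w 0.0429 F [ 0.1  0.3 -4.7]
 turn about tool z rad: -0.0
 shift cm: [ 26.91 -14.73  -0.14]
```

Emit:
{"name": "carry_out", "arguments": {"increments": [[[0.9,-0.5,0],[0,0,0],-1],[[1.8,-1.0,0],[0,0,0],-1],[[2.4,-1.3,0],[0,0,0],-1],[[2.4,-1.3,0],[0,0,0],-1],[[2.4,-1.3,0],[0,0,0],-1],[[2.4,-1.3,0],[0,0,0],-1],[[2.4,-1.3,0],[0,0,0],-1],[[2.4,-1.3,0],[0,0,0],-1],[[2.4,-1.3,0],[0,0,0],-1],[[2.4,-1.3,0],[0,0,0],-1],[[2.1,-1.2,0],[0,0,0],-1],[[1.6,-0.9,0],[0,0,0],-1],[[1.0,-0.6,0],[0,0,0],-1],[[0.7,-0.03,0],[0,0,0],-1],[[0,0,0],[0,0,0],-1],[[0,0,0],[0,0,0],-1]]}}

```text
t: 29.2
tool_pos: [0.4551, 0.039, 0.3691]
eef_rot: [0.0, 0.707, 0.707, 0.0]
force: [-0.2, -0.8, -5.2]
grip_width: 0.0423
```

```bash
python3 look.py w24;python3 -c "
from ov import *
m=pickle.load(open('w24.pkl','rb'))
im=cv2.imread('pics/w24.png')
p,R,s=tool()
for S in allshapes(E)[6:8]+[rect(p[0],p[1],0,.024,.034,p[2]-.155)]: draw(im,S,lambda q:fproj(m,q),np.zeros(2),1,(255,255,0))
cv2.imwrite('pics/w24o.png',im)
plan([.454,.0355,.1985],90)"
```

```text
t 29.25 tcp [0.4553 0.0384 0.3691] az 89.94 tilt 0.06 w 0.0423 F [-0.5 -0.3 -4.9]
 turn about tool z rad: -0.0
t 29.25 tcp [0.4553 0.0384 0.3691] az 89.94 tilt 0.06 w 0.0423 F [-0.5 -0.3 -4.9]
 turn about tool z rad: -0.001
 shift cm: [-0.29 -0.13 17.06]
```

View pics/w24o.png

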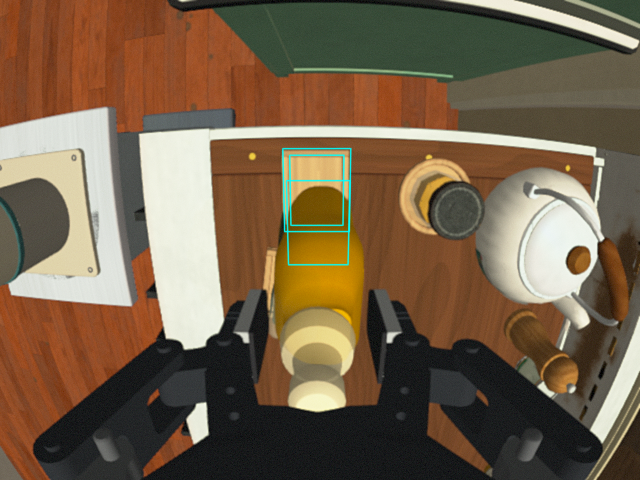

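Emit:
{"name": "carry_out", "arguments": {"increments": [[[0,-0.1,1.5],[0,0,0],-1],[[0,0,3],[0,0,0],-1],[[0,0,3],[0,0,0],-1],[[0,0,3],[0,0,0],-1],[[0,0,2],[0,0,0],-1],[[0,0,1.5],[0,0,0],-1],[[0,0,1],[0,0,0],-1],[[0,0,0],[0,0,0],-1],[[0,0,0],[0,0,0],-1]]}}

```text
t: 30.0
tool_pos: [0.4543, 0.038, 0.2187]
eef_rot: [0.0, 0.708, 0.706, -0.001]
force: [0.3, 0.3, -4.8]
grip_width: 0.0425
```

```bash
python3 look.py w25;python3 -c "
from ov import *
m=pickle.load(open('w25.pkl','rb'))
im=cv2.imread('pics/w25.png')
p,R,s=tool()
for S in allshapes(E)[6:8]+[rect(p[0],p[1],0,.024,.034,p[2]-.155)]: draw(im,S,lambda q:fproj(m,q),np.zeros(2),1,(255,255,0))
cv2.imwrite('pics/w25o.png',cv2.resize(im[80:330,200:450],None,fx=2.4,fy=2.4))
plan([.454,.0355,.1985],90)
im=manip.capture('scene')[:,:,::-1]; cv2.imwrite('pics/s25.png',cv2.resize(im[100:300,140:360],None,fx=3,fy=3))"
```

```text
t 30.05 tcp [0.4547 0.0382 0.2193] az 89.91 tilt 0.06 w 0.0426 F [ 0.6 -0.5 -4.7]
 turn about tool z rad: -0.0
t 30.05 tcp [0.4547 0.0382 0.2193] az 89.91 tilt 0.06 w 0.0426 F [ 0.6 -0.5 -4.7]
 turn about tool z rad: -0.0016
 shift cm: [-0.27 -0.07  2.08]
```

View pics/w25o.png

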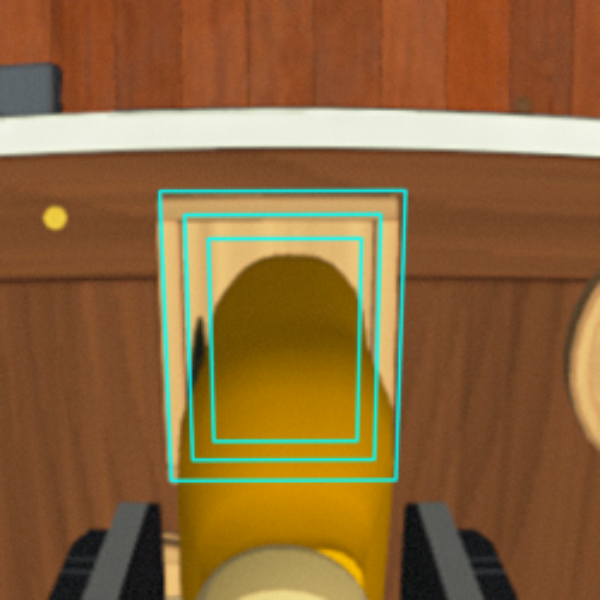

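View pics/s25.png

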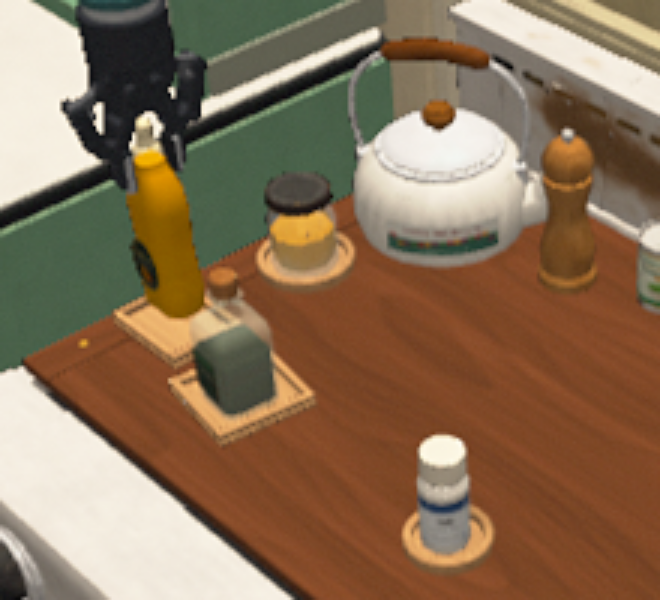

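```bash
python3 -c "
from ov import *
c=manip.camera_model('scene')
for X in [(.4547,.037,.0645),(.4547,.037,.2635)]: print((proj(c,np.array(X))-[140,100])*3)
for X in [(.6012,-.234,.054),(.6012,-.234,.253)]: print((proj(c,np.array(X))-[200,100])*3)
"
```

```text
[172.46987814 303.35660117]
[139.9468278  120.23316271]
[300.48849315 370.69640181]
[293.32670415 185.75019974]
```

Emit:
{"name": "carry_out", "arguments": {"increments": [[[0,0,0.8],[0,0,0],-1],[[0,0,0.5],[0,0,0],-1],[[0,0,0.3],[0,0,0],-1],[[0,0,0],[0,0,0],-1],[[0,0,0],[0,0,0],-1]]}}

```text
t: 30.52
tool_pos: [0.4538, 0.0391, 0.2027]
eef_rot: [-0.0, 0.707, 0.707, -0.0]
force: [-0.5, 1.2, -4.7]
grip_width: 0.0427
```

Emit:
{"name": "carry_out", "arguments": {"increments": [[[0,0,0.2],[0,0,0],-1],[[0,0,0.2],[0,0,0],-1],[[0,0,0],[0,0,0],-1]]}}

```text
t: 30.77
tool_pos: [0.4538, 0.0392, 0.1987]
eef_rot: [-0.0, 0.707, 0.707, -0.0]
force: [-0.5, -0.3, -5.2]
grip_width: 0.0427
```

Emit:
{"name": "carry_out", "arguments": {"increments": [[[0,0,0.15],[0,0,0],-1],[[0,0,0.1],[0,0,0],-1],[[0,0,0],[0,0,0],-1]]}}

```text
t: 31.02
tool_pos: [0.4543, 0.0392, 0.1983]
eef_rot: [-0.0, 0.707, 0.707, 0.001]
force: [-3.3, 0.5, 18.3]
grip_width: 0.0427
```

Emit:
{"name": "carry_out", "arguments": {"increments": [[[0,0,-0.2],[0,0,0],-1],[[0,0,0],[0,0,0],0.1],[[0,0,0],[0,0,0],0.3],[[0,0,0],[0,0,0],0.5],[[0,0,0],[0,0,0],0.6],[[0,0,0],[0,0,0],0.6],[[0,0,-1],[0,0,0],0.6],[[0,0,-2.5],[0,0,0],0.6],[[0,0,-3],[0,0,0],0.6],[[0,0,-3],[0,0,0],0.6],[[0,0,-3],[0,0,0],0.6],[[0,0,-3],[0,0,0],0.6],[[0,0,-2],[0,0,0],0.6],[[0,0,0],[0,0,0],0.6],[[0,0,0],[0,0,0],0.6]]}}

```text
t: 32.27
tool_pos: [0.4543, 0.0393, 0.3741]
eef_rot: [0.0, 0.707, 0.707, 0.001]
force: [-0.6, -0.3, -0.6]
grip_width: 0.0682
```

```bash
python3 look.py w26;python3 -c "
from ov import *
im=manip.capture('scene')[:,:,::-1]; cv2.imwrite('pics/s26.png',cv2.resize(im[100:300,140:360],None,fx=3,fy=3))
im=manip.capture('top')[:,:,::-1]; cv2.imwrite('pics/t26.png',cv2.resize(im[130:330,165:385],None,fx=3,fy=3))"
```

```text
t 32.32 tcp [0.4536 0.0393 0.373 ] az 90.01 tilt 0.03 w 0.0685 F [ 0.  -0.6 -0.2]
 turn about tool z rad: -0.0
```

View pics/w26.png

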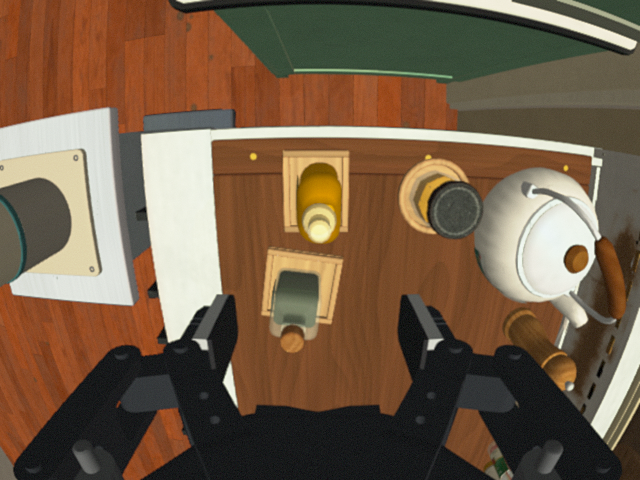

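View pics/s26.png

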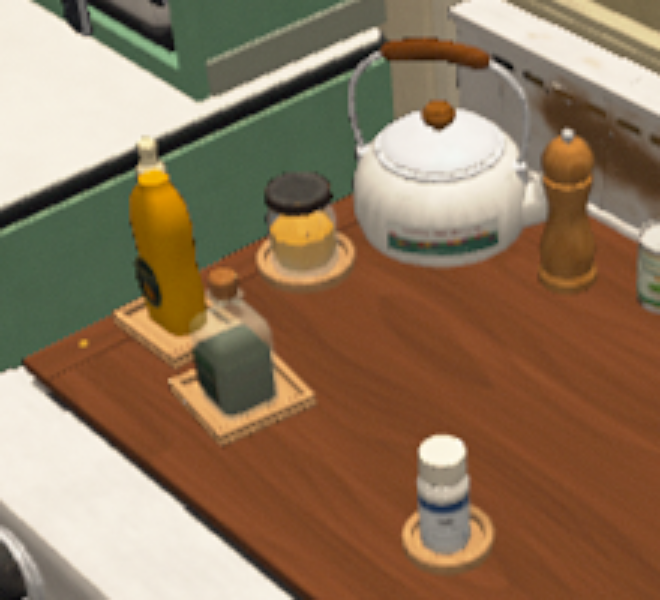

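View pics/t26.png

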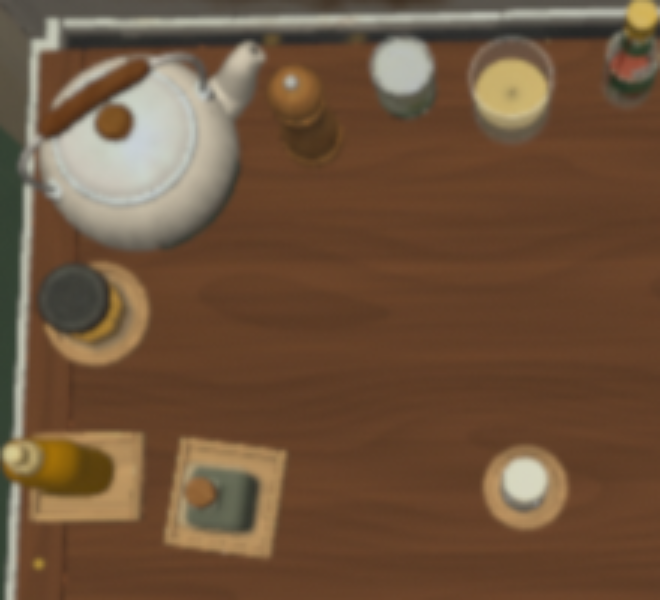

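```bash
python3 -c "
from ov import *
m=manip.camera_model('top')
for n,u,v,z,r in [('amber',22,456,.2425,'ob'),('honey',75,299,.1295,'lr'),('shaker',525,483,.1415,'sr'),('green',200,492,.1795,'sq')]:
  print(n,pix(m,165+u/3,130+v/3,z)[:2].round(4),E[r][:2])
w=pickle.load(open('w26.pkl','rb'))
print('amber wrist',fpix(w,319,230,.2425),'honey',fpix(w,455,209,.1295),'green',fpix(w,291,342,.1795))
im=cv2.imread('pics/w26.png');P=lambda q:fproj(w,q)
for S in [rect(.454,.0355,0,.032,.043,.0525),rect(.454,.0355,0,.024,.034,.0435),rect(*E['sq'],.041,.041,.0525),rect(*E['sq'],.032,.032,.0435),circ(*E['lr'],.041,.0525),circ(*E['lr'],.0325,.0435)]: draw(im,S,P,np.zeros(2),1,(255,255,0))
cv2.imwrite('pics/w26o.png',cv2.resize(im[130:370,240:500],None,fx=3,fy=2.5))
"
```

```text
amber [0.4537 0.0281] (0.454, 0.0355)
honey [0.6024 0.0244] (0.606, 0.028)
shaker [ 0.4353 -0.3686] (0.439, -0.369)
green [ 0.4283 -0.1004] (0.4335, -0.0957)
amber wrist [0.45539543 0.04036603 0.2425    ] honey [0.60087505 0.03088129 0.1295    ] green [ 0.42756095 -0.095813    0.1795    ]
```

View pics/w26o.png

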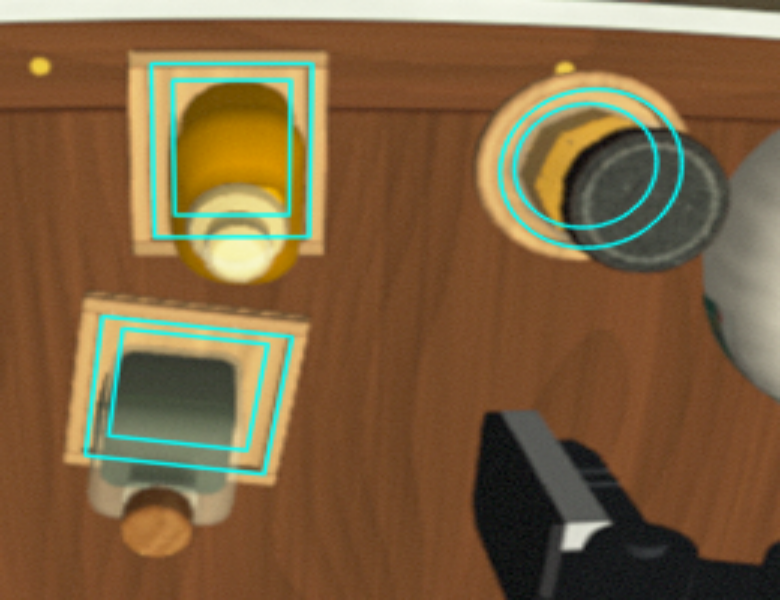

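Emit:
{"name": "carry_out", "arguments": {"increments": [[[-2.5,0,0],[0,0,0],0.6],[[-2.5,0,0],[0,0,0],0.6],[[-2.5,0,0],[0,0,0],0.6],[[-2.5,0,0],[0,0,0],0.6],[[-2.5,0,0],[0,0,0],0.6],[[-2.5,0,2],[0,0,0],0.6],[[-2,0,2.5],[0,0,0],0.6],[[0,0,2],[0,0,0],0.6],[[0,0,0],[0,0,0],0.6],[[0,0,0],[0,0,0],0.6]]}}

```text
t: 33.25
tool_pos: [0.4529, -0.1305, 0.3071]
eef_rot: [-0.002, 0.707, 0.707, -0.001]
force: [-0.0, -0.0, -0.0]
grip_width: 0.0684
```

```bash
python3 look.py w27;python3 -c "
from ov import *
im=cv2.imread('pics/w27.png');w=pickle.load(open('w27.pkl','rb'));P=lambda q:fproj(w,q)
u=P(np.array([.4335,-.0957,.08])).astype(int);print(u)
x0=max(0,u[0]-100);y0=max(0,u[1]-85)
cv2.imwrite('pics/w27z.png',cv2.resize(im[y0:y0+190,x0:x0+220],None,fx=3.4,fy=3.1,interpolation=cv2.INTER_CUBIC))
"
```

```text
t 33.3 tcp [ 0.4539 -0.1305  0.3082] az 90.01 tilt 0.08 w 0.0683 F [ 0.8 -0.5 -0.2]
 turn about tool z rad: -0.0
[298 167]
```

View pics/w27z.png

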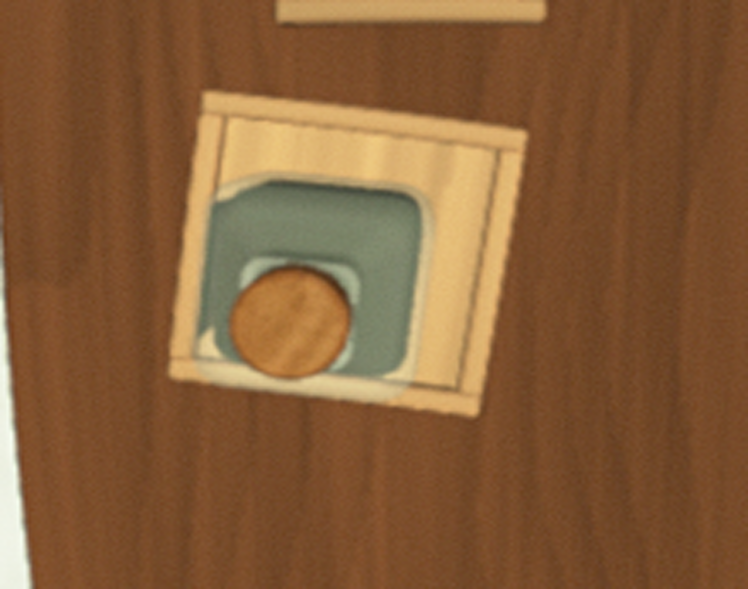

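```bash
python3 -c "
from plant import manip
print(manip.finish_job())"
```

```text
the job is handed in; nothing more can be done
None
```

The job is handed in at about 33 s. All four things stand in their matching rests: the white jar in the small round, the honey in the large round, the green bottle in the square and the amber bottle in the oblong. I set them down in the order you listed them. Each was lowered until the floor pushed back with about 20 N, then let go.

**Checks that held:** In the last scene, top and wrist pictures all four stand upright. Their tops measured within about 8 mm of the rest centres. The gripper was clear, and the kettle, mill and look-alikes were not touched.

**What went less cleanly:**
- **Green bottle:** It turned and slipped about 4 mm in the grip on the cork, so I re-turned it before lowering. It stands about 5 mm off centre and a few degrees off square. I measured about 4 mm between it and the nearest wall of the recess, and left it rather than nudge it.
- **Amber bottle:** Two grasps, one on the nozzle and one at the top of the shoulder, were poor. I re-gripped lower on the body before lifting. The cameras disagree on its nozzle's y (0.028 from the top camera, 0.040 from the wrist, rest centre 0.0355). Some of that may be pixel reading or calibration error, and all the pictures show it inside the rim.

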